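# Stroke the propagator's vent flaps shut

## Robot

A 7-joint arm with a two-finger parallel gripper is mounted at the origin on the work surface. World frame = base frame: x ahead of the robot, y to its left, z up, the work surface at z = 0. Lengths are in m, angles in rad, forces in N, time in s.
With the tool pointing down it reaches from about 0.425 to 0.875 m from the base axis. Payload 4.7 kg.
Tool frame: the origin (TCP) lies between the finger pads; the fingertips stand 8 mm ahead of it and the grasp point (between the pads) lies 11 mm behind it; y points along the fingers, z is the direction in which the jaws open and shut, and the axes are right-handed (so a half turn about y gives the same grasp; the last joint's range is limited). The gripper opens to 87 mm and grips with 3 to 60 N. Pads are 19 mm wide; open, the fingers measure 117 mm over their backs; the gripper's body (75 mm by 190 mm) begins 51 mm behind the grasp point.
Start: joints at [1.267, 0.321, -0.07, 1.45, 0.023, 1.371, -0.057], TCP at [0.203, -0.617, 0.204] pointing down, gripper open.
Joint ranges: [-2.86, 2.86], [-0.3, 2.09], [-1.38, 1.24], [0.06, 2.45], [-1.56, 4.7], [0.09, 2.05], [-2.69, 2.69]. Speed limits (rad/s): [2.57, 2.57, 3.14, 3.14, 3.14, 3.14, 3.14].

## Interface

Orientations are given as a unit quaternion [w, x, y, z].
In Python, from rig import manip, grab_frame, nets gives the robot as it stands.
- The arm moves only by the tool arm_command, never from a script. Its argument "plan" is one flat list of numbers, 7 for each row, row after row: the finger opening in m, from 0 to 0.087, then the shift along the tool's x, y, z in m, then the turn, a rotation vector about the tool's x, y, z in degrees. In form: [gripper, dx, dy, dz, ax, ay, az, gripper, dx, dy, dz, ax, ay, az, ...]. A call has exactly 5 rows; each row shifts and turns the pose as measured when the row begins, along the tool's axes as they then stand; what a row does not reach is not made up. A row lasts 1/10 s, in which the tool goes at most 50 mm and 8.59 degrees, less where a joint would pass 70% of its speed; a pose out of reach is approached as far as the arm can. A call is refused whole if a number of a shift passes 0.05 or a number of a turn 8.59, either way. A call with a gripper value outside its range is refused whole. The fingers move at their own pace and stop on an object; "force" is the grip in N (left out, the last holds). Time passes only in rows, so rows that do not move let the fingers close, or fill a call up. It gives the time, the measured TCP pose, the force and the opening at its end, in the units of the state.
- manip.observe(): the state, without advancing time (a new reading comes with each control period).
- grab_frame(name): name is "scene" or "side" or "wrist"; returns a dict with "color" (480x640x3 uint8, red, green, blue), "z_map" (480x640 float32, m along the optical axis (not along the pixel's ray), 0 where there is no reading), "fx", "fy", "cx", "cy" (pixels), "k1" (the pictures are not rectified: a ray, as slopes to the right and down, at radius r is drawn at 1 + k1 r^2 times it, then the intrinsics apply), "R" (3x3) and "t" (3): a world point X has camera coordinates R X + t; the wrist camera has in their place "tool_from_camera" (4x4, takes a point from camera to tool coordinates, whose origin is the TCP and whose axes are the tool frame's). Camera axes: x right, y down, z forward; pixel columns grow to the right and rows downward; lengths in m; the calibration is good to about 2 mm. A picture is of the moment at which its call begins: read the wrist's pose just before it.
- manip.job_done(): hands the job in, once; it reports no verdict.
Trained networks look in a picture, given as the dict that the camera call returned (one of the last four; its "shot" number tells which), for a name from the list of things; names that differ only in an ending like _2 or _b are one class to them, and where a whole thing is asked for, a point or a joint stands for the part that bears it (a point fixed in the world has none). Each returns a list of dicts, best first, with "confidence" (0 to 1); they miss things now and then, are a little off and sometimes report something else, mostly with a low value. They report only what shows in the picture. A call takes as long as a camera call.
- nets.recognise(query, picture): "box" ([left, top, right, bottom] in pixels, round what is visible of it).
The state is a dict: "t": time; "joint_positions": joint angles; "dq": joint speeds; "joint_torque": joint torques, N m; "position": TCP position; "tcp_rot": TCP orientation; "ft_force": force on the tool from outside, world axes, zero at the start; "torque": the same for the moment, N m; "opening": finger opening in m.
Only numpy, scipy, OpenCV 4.12 (cv2) and the standard library are available. Lean on these libraries where they do the work, as an engineer would, in place of code of your own. Each camera call takes 0.05 s, during which the arm holds its last target.

## Task

Shut the five green vent flaps on the propagator's lid for the night: starting at the end with the orange dot, run your fingertips along the curved row in one low stroke, folding each flap down in turn, without raising the hand well off the row before the last flap is down. Stroke lightly and do not shove, tip or lift the propagator, and leave the trowel, pot, dibber and caddy untouched. Finish with the hand clear of everything.

Things in the scene. Friction and masses are not known exactly. Their poses are not given: they have to be found in the camera images.
- propagator: Loose propagator standing on the bench: black filled seed tray, 200 x 300 mm and 50 mm high, with a white plastic lid on it whose flat top (172 x 272 mm) is 110 mm above the bench; about 3 kg in all, held only by its weight. Origin: centre of the underside; z up, x along the short side, y along the long side. It may stand at any yaw.
- orange_dot (a point): Centre of the orange dot (20 mm wide, printed flat) on the lid's top; it marks the end of the row of flaps where the stroke starts, 53 mm before the first flap's hinge. Axes as the propagator's.
- flap1_hinge (a point): Middle of the hinge line of the first flap counted from the orange dot, 2 mm above the lid's top. The five hinge middles lie 57 mm apart on an arc of 110 mm radius, and each hinge line is horizontal and square to the arc (along its radius). Each flap is a green plate, 34 mm wide along its hinge, 3 mm thick, reaching 36 mm from the hinge, with a dark vent slot beside the hinge on the side away from the dot. Axes as the propagator's.
- flap1 (a joint): Angle of the first flap, rad: 0 = standing upright, negative = leaning back along the arc towards the orange dot's end, positive = folded forward along the arc, away from the dot, 1.55 = flat over its slot (shut). Stops at -0.45 and 1.55; shut, its upper face lies about 4 mm above the lid's top. A stiff hinge: it stays where it is left and takes about 0.6 N at its free edge, about 3 N when pushed 7 mm above the hinge.
- flap2_hinge (a point): Middle of the hinge line of the second flap counted from the orange dot, 2 mm above the lid's top. As flap1_hinge.
- flap2 (a joint): Angle of the second flap, rad: 0 = standing upright, negative = leaning back along the arc towards the orange dot's end, positive = folded forward along the arc, away from the dot, 1.55 = flat over its slot (shut). As flap1.
- flap3_hinge (a point): Middle of the hinge line of the third flap counted from the orange dot, 2 mm above the lid's top. As flap1_hinge.
- flap3 (a joint): Angle of the third flap, rad: 0 = standing upright, negative = leaning back along the arc towards the orange dot's end, positive = folded forward along the arc, away from the dot, 1.55 = flat over its slot (shut). As flap1.
- flap4_hinge (a point): Middle of the hinge line of the fourth flap counted from the orange dot, 2 mm above the lid's top. As flap1_hinge.
- flap4 (a joint): Angle of the fourth flap, rad: 0 = standing upright, negative = leaning back along the arc towards the orange dot's end, positive = folded forward along the arc, away from the dot, 1.55 = flat over its slot (shut). As flap1.
- flap5_hinge (a point): Middle of the hinge line of the fifth flap counted from the orange dot, 2 mm above the lid's top. As flap1_hinge.
- flap5 (a joint): Angle of the fifth flap, rad: 0 = standing upright, negative = leaning back along the arc towards the orange dot's end, positive = folded forward along the arc, away from the dot, 1.55 = flat over its slot (shut). As flap1.
- trowel: Loose trowel lying on the bench, 300 mm long, orange blade 70 mm wide, black rubber grip 32 mm thick; origin on the bench under its middle, x towards the blade. Leave alone.
- pot: Loose blue ceramic plant pot, 112 mm across the rim, 100 mm high; origin at the centre of its underside. Leave alone.
- dibber: Loose bamboo dibber lying on the bench, 205 mm long with a 90 mm crossbar, 24 mm thick; origin on the bench under its middle, x towards the point. Leave alone.
- caddy: Lidded aluminium caddy with a spring latch and a carrying handle, fixed, 158 x 198 mm, 170 mm high over the handle; origin at the centre of its underside.

How it is judged:
By the outcome, as a careful person would: the job done as asked, in the order asked, and still so for the second after the job is handed in, with the robot touching nothing.
It also fails if it takes over 43 s, if anything falls off the work surface, if the arm or the gripper's body presses on something with over 40 N, if the wrist force passes 120 N, or if a joint passes its speed limit or range.

## Working session

There is one attempt and no reset: what is moved stays moved. The work goes in short steps, Python scripts to look and compute and a tool call to move; the robot and the scene stay as the last step left them, time stands still between calls to the robot, and variables do not carry over. Pictures are saved under pics/ and viewed, and the job is handed in when it is done.

Besides the shell and the picture viewer there is one more tool, called after ">>>" as name(argument=value, ...) on one line, values as JSON. arm_command: Moves the arm, as the interface text tells. Its arguments: {"type":"object","properties":{"plan":{"type":"array"},"force":{"type":"number"}},"required":["plan"]}

```bash
ls; mkdir -p pics; python3 - <<'E'
from rig import manip, grab_frame, nets
import cv2,pickle
s=manip.observe();print(s)
for n in ["scene","side"]:
    f=grab_frame(n);pickle.dump(f,open(f'/tmp/{n}.pkl','wb'))
    cv2.imwrite(f'pics/{n}0.png',f['color'][:,:,::-1])
    for q in ["propagator","orange_dot","flap1","caddy","pot","trowel","dibber"]:
        print(n,q,[(r['box'],r['confidence']) for r in nets.recognise(q,f)][:6])
print(manip.observe()['t'])
E
```

```text
pics
{'t': 0.0, 'joint_positions': array([ 1.26710671,  0.3218051 , -0.07007875,  1.45169992,  0.02258344,
        1.37080752, -0.0568949 ]), 'dq': array([ 0.0005957 ,  0.00017401,  0.00013196, -0.00045656,  0.00101405,
        0.00220604, -0.00053896]), 'joint_torque': array([-4.50955504e-04, -4.91294968e+01, -4.04618857e-01, -3.12530065e+01,
       -6.41140994e-02,  4.37477406e-02,  2.22870767e-04]), 'position': array([ 0.20286704, -0.6168935 ,  0.20296063]), 'tcp_rot': array([ 0.11175467, -0.11203105,  0.6988667 , -0.69752797]), 'ft_force': array([-0.50189476,  0.80543821, -0.10914072]), 'torque': array([-0.03082256,  0.00607163,  0.0137333 ]), 'opening': 0.08713416179859408}
scene propagator [([267.8, 213.9, 410.5, 342.5], 0.84)]
scene orange_dot [([269.9, 213.4, 410.7, 340.5], 0.61)]
scene flap1 [([362.2, 271.6, 377.7, 283.8], 0.77), ([356.6, 255.0, 372.8, 267.2], 0.64), ([323.9, 231.2, 327.5, 245.2], 0.57), ([345.1, 237.2, 352.8, 249.3], 0.42)]
scene caddy [([109.5, 151.0, 209.9, 236.8], 0.62)]
scene pot [([216.0, 124.2, 250.1, 167.6], 0.75), ([363.1, 352.8, 442.4, 444.0], 0.62)]
scene trowel [([479.8, 260.5, 548.2, 343.9], 0.65)]
scene dibber [([365.6, 348.9, 443.3, 444.7], 0.92), ([358.5, 256.0, 373.5, 266.8], 0.74), ([479.9, 259.0, 546.2, 347.5], 0.51)]
side propagator [([246.6, 206.3, 357.6, 322.7], 0.7)]
side orange_dot [([248.4, 209.7, 358.4, 326.4], 0.77)]
side flap1 [([314.5, 229.0, 328.5, 236.8], 0.67), ([274.3, 257.0, 282.1, 270.6], 0.52)]
side caddy [([338.9, 103.5, 397.6, 177.3], 0.63)]
side pot [([420.8, 152.6, 458.6, 196.0], 0.64)]
side trowel [([238.2, 382.9, 342.9, 464.6], 0.86)]
side dibber [([162.9, 290.2, 236.2, 342.0], 0.86)]
0.8
```

View pics/scene0.png

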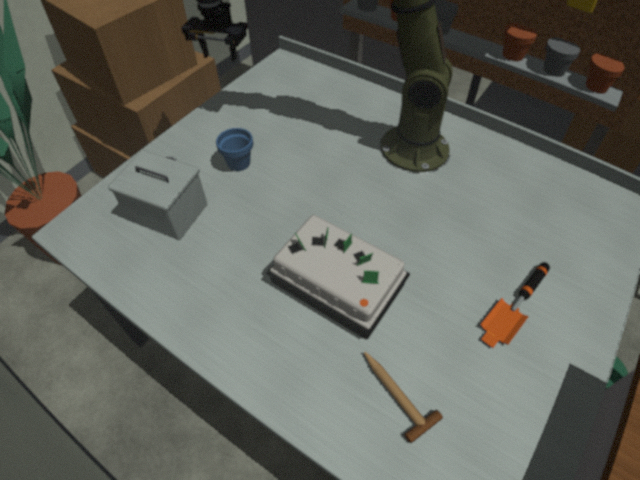

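View pics/side0.png

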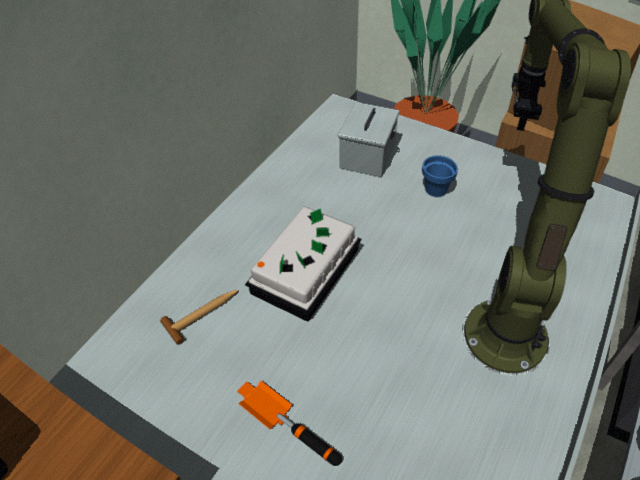

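```bash
python3 - <<'E'
import cv2,pickle
for n,(a,b,c,d) in {"scene":(205,350,260,420),"side":(200,330,240,365)}.items():
    f=pickle.load(open(f'/tmp/{n}.pkl','rb'))
    cv2.imwrite(f'pics/{n}0z.png',cv2.resize(f['color'][a:b,c:d,::-1],None,fx=4,fy=4,interpolation=cv2.INTER_CUBIC))
    print(f['fx'],f['cx'],f['k1'],f['R'],f['t'])
E
```

```text
452.7275016220801 319.1645372919319 -0.1185915873637257 [[-0.5745697   0.81836099 -0.01244764]
 [ 0.66292574  0.45641181 -0.59347934]
 [-0.47999909 -0.34924711 -0.80475296]] [ 0.3113629  -0.30474435  1.45584739]
546.5293636255196 325.82868813754317 -0.1661116790946038 [[-0.86468091 -0.50227993 -0.0064654 ]
 [-0.36897659  0.6438262  -0.67033134]
 [ 0.34085657 -0.57723713 -0.74203376]] [0.46785221 0.25752753 1.39730546]
```

View pics/scene0z.png

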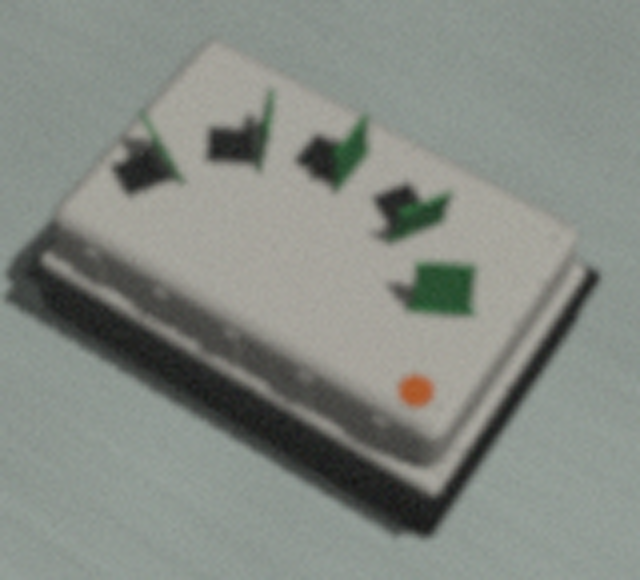

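View pics/side0z.png

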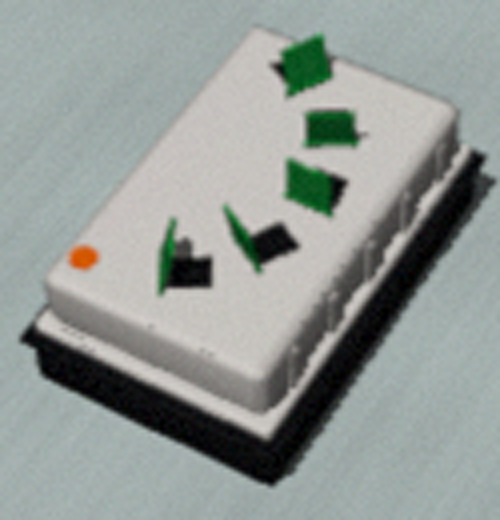

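```bash
cat > h.py <<'E'
import numpy as np,cv2
def K(f): return np.array([[f['fx'],0,f['cx']],[0,f['fy'],f['cy']],[0,0,1.]]),np.array([f['k1'],0,0,0,0])
def unproj(f,uv,z,R=None,t=None):
    k,d=K(f);R=f['R'] if R is None else R;t=f['t'] if t is None else t
    p=cv2.undistortPoints(np.array(uv,float).reshape(-1,1,2),k,d).reshape(-1,2)
    D=np.c_[p,np.ones(len(p))]@R; C=-R.T@t
    return C+D*((z-C[2])/D[:,2])[:,None]
def proj(f,X,R=None,t=None):
    k,d=K(f);R=f['R'] if R is None else R;t=f['t'] if t is None else t
    return cv2.projectPoints(np.array(X,float).reshape(-1,1,3),cv2.Rodrigues(np.array(R))[0],np.array(t,float),k,d)[0].reshape(-1,2)
E
python3 - <<'E'
import pickle;from h import *
S={n:pickle.load(open(f'/tmp/{n}.pkl','rb')) for n in('scene','side')}
z={'scene':(260,205),'side':(240,200)}
P={'scene':{'dot':(416,390),'slots':[(145,172),(232,145),(318,157),(392,203)],'corners':[(215,40),(578,232),(440,440),(55,220)]},
'side':{'dot':(84,258),'slots':[(187,272),(272,243)],'corners':[(258,27),(458,102),(265,380),(48,285)]}}
for n in P:
    for k,v in P[n].items():
        v=np.array(v,float).reshape(-1,2)/4+np.array(z[n])-.375
        print(n,k,unproj(S[n],v,.11 if k!='corners' else .105).round(4).tolist())
E
```

```text
scene dot [[0.6341, 0.1865, 0.11]]
scene slots [[0.6003, -0.0257, 0.11], [0.5542, 0.0057, 0.11], [0.5321, 0.0537, 0.11], [0.5353, 0.1085, 0.11]]
scene corners [[0.4893, -0.0534, 0.105], [0.4875, 0.2086, 0.105], [0.6505, 0.2126, 0.105], [0.6561, -0.0512, 0.105]]
side dot [[0.6292, 0.1858, 0.11]]
side slots [[0.5644, 0.162, 0.11], [0.5294, 0.1136, 0.11]]
side corners [[0.6456, -0.0569, 0.105], [0.4857, -0.063, 0.105], [0.4775, 0.2072, 0.105], [0.6394, 0.2131, 0.105]]
```

```bash
python3 - <<'E'
import pickle;from h import *
from scipy.spatial.transform import Rotation as R
S={n:pickle.load(open(f'/tmp/{n}.pkl','rb')) for n in('scene','side')}
print('caddy',unproj(S['scene'],[(155,180),(120,205)],.1).round(3),'pot',unproj(S['scene'],[(235,135)],.1).round(3),'trowel',unproj(S['scene'],[(505,320),(540,270)],.02).round(3),'dib',unproj(S['scene'],[(365,355),(420,425)],.02).round(3))
q=np.array([ 0.11175467, -0.11203105,  0.6988667 , -0.69752797]);print(R.from_quat(q[[1,2,3,0]]).as_matrix().round(3))
E
```

```text
caddy [[ 0.633 -0.496  0.1  ]
 [ 0.752 -0.507  0.1  ]] pot [[ 0.365 -0.433  0.1  ]] trowel [[0.438 0.475 0.02 ]
 [0.249 0.499 0.02 ]] dib [[0.703 0.24  0.02 ]
 [0.771 0.419 0.02 ]]
[[-0.95  -0.001  0.312]
 [-0.312  0.002 -0.95 ]
 [ 0.    -1.    -0.002]]
```

```bash
cat >> h.py <<'E'
from scipy.spatial.transform import Rotation as Ro
def pose(s):
    q=np.array(s['tcp_rot']);return np.array(s['position']),Ro.from_quat(q[[1,2,3,0]])
def down(az):  # z azimuth rad, tool y down
    z=np.array([np.cos(az),np.sin(az),0]);y=np.array([0,0,-1.]);return Ro.from_matrix(np.c_[np.cross(y,z),y,z])
def rows(p,r,targets,g):
    for P,Q in targets:
        d=r.inv().apply(np.array(P)-p);w=(r.inv()*Q).as_rotvec(degrees=True)
        print([g]+d.round(4).tolist()+w.round(2).tolist()); p,r=np.array(P),Q
E
python3 - <<'E'
from rig import manip
from h import *
p,r=pose(manip.observe());a0=np.radians(-71.8)
T=[]
N=18
for i in range(1,N+1):
    u=i/N
    xy=p[:2]+(np.array([.60,.08])-p[:2])*u
    # keep radius
    T.append((np.r_[xy,p[2]+min(.2,.03*i)],down(a0*(1-min(1,i/10)))))
rows(p,r,T,0.0)
E
```

```text
[0.0, -0.0331, -0.03, -0.0299, -0.01, -7.17, 0.0]
[0.0, -0.0365, -0.03, -0.0256, 0.0, -7.18, 0.0]
[0.0, -0.0394, -0.03, -0.0208, 0.0, -7.18, 0.0]
[0.0, -0.0417, -0.03, -0.0157, 0.0, -7.18, 0.0]
[0.0, -0.0434, -0.03, -0.0104, 0.0, -7.18, 0.0]
[0.0, -0.0443, -0.03, -0.0049, 0.0, -7.18, 0.0]
[0.0, -0.0446, -0.02, 0.0007, 0.0, -7.18, 0.0]
[0.0, -0.0441, 0.0, 0.0063, 0.0, -7.18, 0.0]
[0.0, -0.043, 0.0, 0.0118, 0.0, -7.18, 0.0]
[0.0, -0.0412, 0.0, 0.017, -0.0, -7.18, -0.0]
[0.0, -0.0388, 0.0, 0.0221, 0.0, 0.0, 0.0]
[0.0, -0.0388, 0.0, 0.0221, 0.0, 0.0, 0.0]
[0.0, -0.0388, 0.0, 0.0221, 0.0, 0.0, 0.0]
[0.0, -0.0388, 0.0, 0.0221, 0.0, 0.0, 0.0]
[0.0, -0.0388, 0.0, 0.0221, 0.0, 0.0, 0.0]
[0.0, -0.0388, 0.0, 0.0221, 0.0, 0.0, 0.0]
[0.0, -0.0388, 0.0, 0.0221, 0.0, 0.0, 0.0]
[0.0, -0.0388, 0.0, 0.0221, 0.0, 0.0, 0.0]
```

>>> arm_command(plan=[0, -0.033, -0.03, -0.03, 0, -7.2, 0, 0, -0.036, -0.03, -0.026, 0, -7.2, 0, 0, -0.039, -0.03, -0.021, 0, -7.2, 0, 0, -0.042, -0.03, -0.016, 0, -7.2, 0, 0, -0.043, -0.03, -0.01, 0, -7.2, 0], force=10)

```text
t: 1.3
position: [0.3004, -0.4335, 0.3416]
tcp_rot: [0.324, -0.327, 0.632, -0.624]
ft_force: [0.5, -0.8, 0.9]
opening: 0.0549
```

>>> arm_command(plan=[0, -0.044, -0.03, -0.005, 0, -7.2, 0, 0, -0.045, -0.02, 0.001, 0, -7.2, 0, 0, -0.044, 0, 0.006, 0, -7.2, 0, 0, -0.043, 0, 0.012, 0, -7.2, 0, 0, -0.041, 0, 0.017, 0, -7.2, 0])

```text
t: 1.8
position: [0.4079, -0.236, 0.3971]
tcp_rot: [-0.51, 0.51, -0.489, 0.491]
ft_force: [0.8, -0.0, -0.1]
opening: 0.0151
```

>>> arm_command(plan=[0, -0.042, 0, 0.026, 0, 0, 0, 0, -0.042, 0, 0.026, 0, 0, 0, 0, -0.042, 0, 0.026, 0, 0, 0, 0, -0.042, 0, 0.026, 0, 0, 0, 0, -0.042, 0, 0.026, 0, 0, 0])

```text
t: 2.3
position: [0.529, -0.0174, 0.3991]
tcp_rot: [-0.509, 0.51, -0.486, 0.494]
ft_force: [0.6, -0.6, -0.5]
opening: 0.0007
```

```bash
python3 - <<'E'
from rig import manip, grab_frame, nets
from h import *
import cv2,pickle
s=manip.observe();f=grab_frame('wrist');pickle.dump((s,f),open('/tmp/w1.pkl','wb'))
print(s['position'],s['joint_positions'].round(2),s['t'],f['tool_from_camera'].round(3))
cv2.imwrite('pics/w1.png',f['color'][:,:,::-1])
E
```

```text
[ 0.528973   -0.01737393  0.39908687] [ 0.67  0.08 -0.74  1.38  0.06  1.7  -0.02] 2.3 [[ 0.001  0.965  0.261 -0.071]
 [ 0.    -0.261  0.965 -0.18 ]
 [ 1.    -0.001 -0.    -0.   ]
 [ 0.     0.     0.     1.   ]]
```

View pics/w1.png

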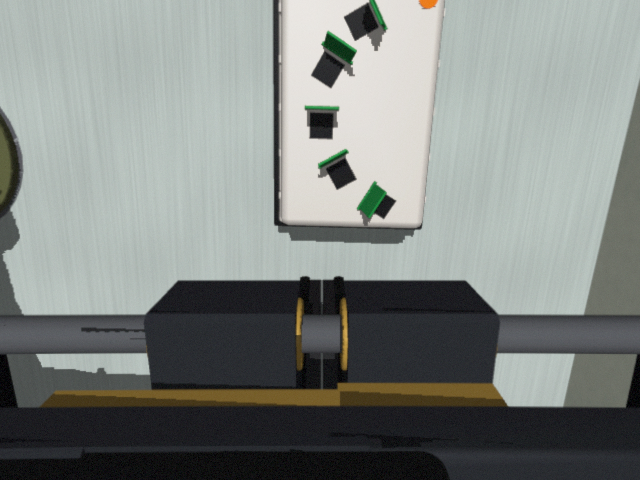

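>>> arm_command(plan=[0, -0.02, 0, 0.014, 0, 0, 0, 0, -0.025, 0, 0.016, 0, 0, 0, 0, -0.02, 0, 0.01, 0, 0, 0, 0, 0, 0, 0, 0, 0, 0, 0, 0, 0, 0, 0, 0, 0])

```text
t: 2.85
position: [0.5689, 0.0657, 0.3985]
tcp_rot: [0.517, -0.512, 0.483, -0.487]
ft_force: [0.3, -0.9, -0.0]
opening: 0.0008
```

```bash
python3 - <<'E'
from rig import manip, grab_frame, nets
from h import *
import cv2,pickle
s=manip.observe();f=grab_frame('wrist');pickle.dump((s,f),open('/tmp/w2.pkl','wb'))
print(s['position'],s['joint_positions'].round(2),s['t'])
cv2.imwrite('pics/w2z.png',cv2.resize(f['color'][0:300,250:470,::-1],None,fx=2,fy=2,interpolation=cv2.INTER_CUBIC))
for q in ['orange_dot','flap1']: print([(x['box'],x['confidence']) for x in nets.recognise(q,f)])
E
```

```text
[0.56885789 0.06569031 0.39851769] [ 0.51  0.2  -0.82  1.27  0.15  1.72 -0.21] 2.85
[([242.0, 51.0, 403.8, 281.3], 0.57)]
[([266.4, 181.4, 298.9, 192.9], 0.85), ([323.8, 78.1, 346.6, 114.9], 0.7), ([283.4, 124.3, 311.6, 145.2], 0.7), ([280.4, 221.5, 309.9, 238.5], 0.6), ([319.3, 254.0, 345.0, 279.1], 0.56)]
```

View pics/w2z.png

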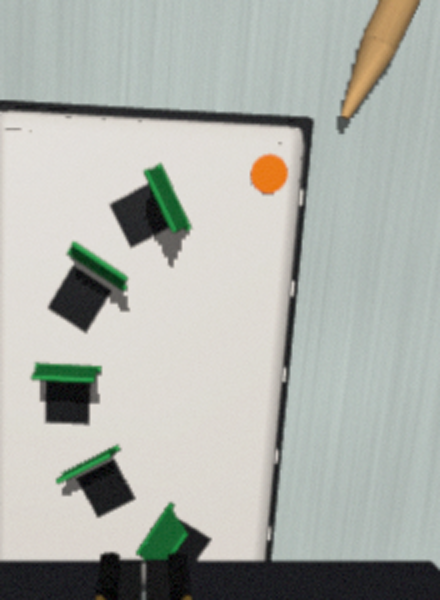

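```bash
cat > fit.py <<'E'
import pickle;from h import *
from scipy.optimize import least_squares
def cam(s,f):
    p,r=pose(s);T=f['tool_from_camera'];Rw=r.as_matrix()@T[:3,:3];tw=r.as_matrix()@T[:3,3]+p
    return Rw.T,-Rw.T@tw
s,f=pickle.load(open('/tmp/w2.pkl','rb'));R,t=cam(s,f)
px=np.array([(269,174),(110,205),(133,246),(49,306),(87,331),(46,423),(90,423),(101,516),(134,497)],float)/2+[250,0]-.25
X=unproj(f,px,.11,R,t)[:,:2]
print(X.round(4).tolist())
dp=2*np.arcsin(57/220);dd=2*np.arcsin(53/220)
def model(v):
    C=v[:2];out=[C+.11*np.array([np.cos(v[2]-dd),np.sin(v[2]-dd)])]
    for i in range(4):
        a=v[2]+dp*i;e=np.array([np.cos(a),np.sin(a)]);tt=np.array([-e[1],e[0]]);h=C+.11*e
        out+=[h+v[3]*tt-v[4]*e,h+v[3]*tt+v[4]*e]
    o=np.array(out);
    return o
def res(v):
    o=model(v).copy()
    # slot edge point order: match nearest
    r=[]
    r.append(o[0]-X[0])
    for i in range(4):
        a,b=o[1+2*i],o[2+2*i];c,d=X[1+2*i],X[2+2*i]
        if np.linalg.norm(a-c)>np.linalg.norm(a-d): c,d=d,c
        r+= [a-c,b-d]
    return np.ravel(r)
v=least_squares(res,[.64,.09,np.radians(125),.03,.013]).x
print(v, np.degrees(v[2]),(res(v).reshape(-1,2)*1000).round(1).tolist())
H=np.array([v[:2]+.11*np.array([np.cos(v[2]+dp*i),np.sin(v[2]+dp*i)]) for i in range(5)])
print('dot',model(v)[0],'H',H.round(4).tolist())
for n in('scene','side'):
    g=pickle.load(open(f'/tmp/{n}.pkl','rb'));print(n,proj(g,[[*h,.112] for h in H]).round(1).tolist(),proj(g,[[*model(v)[0],.11]]))
# overlay
im=cv2.resize(f['color'][0:300,250:470,::-1],None,fx=2,fy=2)
for Q,c in ((model(v),(0,0,255)),(H,(255,0,255))):
    for u in proj(f,np.c_[Q,np.full(len(Q),.111)],R,t): cv2.circle(im,tuple(int(k) for k in ((u-[250,0])*2)),2,c,-1)
cv2.imwrite('pics/w2o.png',im)
E
python3 fit.py
```

```text
[[0.6323, 0.1857], [0.5469, 0.1648], [0.5607, 0.144], [0.5151, 0.1088], [0.5371, 0.0961], [0.5153, 0.0415], [0.541, 0.043], [0.5501, -0.0138], [0.5694, -0.0007]]
[0.63767565 0.07628214 2.10938509 0.03179242 0.01240343] 120.85886316620213 [[-0.3, 0.4], [-0.4, -0.3], [0.7, 0.3], [-0.2, -0.1], [0.1, -0.7], [-0.4, -0.1], [0.5, 1.0], [1.0, -0.4], [-1.0, -0.1]]
dot [0.63195999 0.18613354] H [[0.5813, 0.1707], [0.5416, 0.1298], [0.5277, 0.0745], [0.5433, 0.0197], [0.5843, -0.0199]]
scene [[370.0, 281.3], [363.9, 260.9], [347.4, 246.1], [324.9, 240.0], [301.7, 243.8]] [[363.97861891 301.35165523]]
side [[279.1, 266.9], [300.4, 262.2], [315.8, 250.3], [321.2, 234.9], [315.8, 220.4]] [[259.68345952 263.80627778]]
```

View pics/w2o.png

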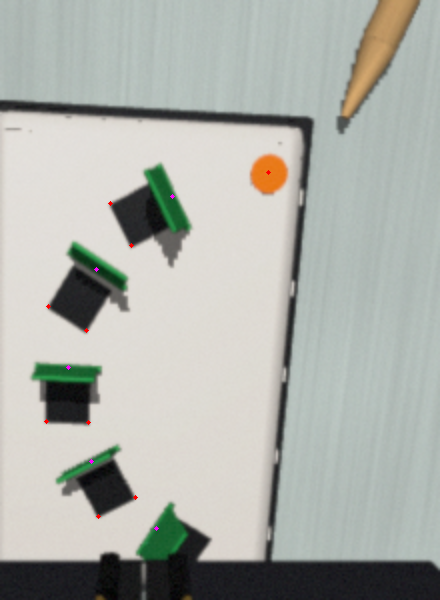

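```bash
cat > st.py <<'E'
from rig import manip
from h import *
C=np.array([.63768,.07628]);P0=np.degrees(2.10938509);DP=np.degrees(2*np.arcsin(57/220))
def stat():
    s=manip.observe();p,r=pose(s);d=p[:2]-C;phi=np.degrees(np.arctan2(d[1],d[0]))%360
    M=r.as_matrix();az=np.degrees(np.arctan2(M[1,2],M[0,2]))
    print('t',s['t'],'phi',round(phi,2),'rad mm',round(np.hypot(*d)*1e3,1),'az err',round((az-phi+180+180)%360-180,2),'tilt(yx,yy)',M[:2,1].round(4),'h mm',round((p[2]-.008-.11)*1e3,1),
     'front mm past each hinge',[round((phi-P0-DP*i)/DP*57+9.5,1) for i in range(5)],'F',s['ft_force'].round(1),'q',s['joint_positions'].round(2),'w',M.T@[0,0,-1] )
    return s,p,r
E
python3 - <<'E'
from st import *
s,p,r=stat()
M=r.as_matrix();a0=np.arctan2(M[1,2],M[0,2]);phi=P0-np.degrees(2*np.arcsin(53/220));a1=np.radians(phi-180)
print(phi,np.degrees([a0,a1]))
e=np.r_[C+.11*np.array([np.cos(np.radians(phi)),np.sin(np.radians(phi))]),.16+.008]
rows(p,r,[(p+(e-p)*i/10,down(a0+(a1-a0)*i/10)) for i in range(1,11)],0)
E
```

```text
t 3.0 phi 189.5 rad mm 69.9 az err -6.21 tilt(yx,yy) [0.0089 0.0003] h mm 280.8 front mm past each hinge [np.float64(139.8), np.float64(82.8), np.float64(25.8), np.float64(-31.2), np.float64(-88.2)] F [-0.5  0.5 -0. ] q [ 0.52  0.2  -0.82  1.28  0.15  1.72 -0.21] w [-1.69497469e-04  9.99959901e-01 -8.95364560e-03]
92.9784593376845 [  3.28740192 -87.02154066]
[0, -0.0118, 0.0231, 0.0068, -0.51, 9.03, -0.03]
[0, -0.0127, 0.0231, 0.0051, 0.0, 9.03, 0.0]
[0, -0.0133, 0.0231, 0.003, 0.0, 9.03, 0.0]
[0, -0.0137, 0.0231, 0.0009, 0.0, 9.03, 0.0]
[0, -0.0136, 0.0231, -0.0013, 0.0, 9.03, 0.0]
[0, -0.0133, 0.0231, -0.0034, 0.0, 9.03, 0.0]
[0, -0.0126, 0.0231, -0.0054, 0.0, 9.03, 0.0]
[0, -0.0116, 0.0231, -0.0073, 0.0, 9.03, 0.0]
[0, -0.0103, 0.0231, -0.0091, 0.0, 9.03, 0.0]
[0, -0.0087, 0.0231, -0.0106, 0.0, 9.03, 0.0]
```

>>> arm_command(plan=[0, -0.012, 0.015, 0.007, -0.5, 8.5, 0, 0, -0.013, 0.015, 0.005, 0, 8.5, 0, 0, -0.0135, 0.015, 0.003, 0, 8.5, 0, 0, -0.0135, 0.015, 0.001, 0, 8.5, 0, 0, -0.0135, 0.015, -0.001, 0, 8.5, 0])

```text
t: 3.5
position: [0.6026, 0.117, 0.3256]
tcp_rot: [-0.3, 0.297, -0.638, 0.644]
ft_force: [-0.1, -0.3, 0.5]
opening: 0.0005
```

```bash
cat > a.py <<'E'
from st import *
import sys
n=int(sys.argv[1]);h=float(sys.argv[2])
s,p,r=stat()
M=r.as_matrix();a0=np.arctan2(M[1,2],M[0,2]);phi=P0-np.degrees(2*np.arcsin(53/220));a1=np.radians(phi-180)
print(np.degrees([a0,a1]))
e=np.r_[C+.11*np.array([np.cos(np.radians(phi)),np.sin(np.radians(phi))]),.118+h]
rows(p,r,[(p+(e-p)*i/n,down(a0+(a1-a0)*i/n)) for i in range(1,n+1)],0)
E
python3 a.py 6 .06
```

```text
t 3.5 phi 130.74 rad mm 53.7 az err 9.19 tilt(yx,yy) [ 0.0075 -0.0052] h mm 207.6 front mm past each hinge [np.float64(28.3), np.float64(-28.7), np.float64(-85.7), np.float64(-142.7), np.float64(-199.7)] F [-0.1 -0.3  0.5] q [ 0.34  0.28 -0.74  1.33  0.2   1.6  -1.07] w [ 8.71050729e-04  9.99958560e-01 -9.06194078e-03]
[-40.07017954 -87.02154066]
[0, -0.0119, 0.0246, -0.0039, -0.52, 7.83, -0.09]
[0, -0.0114, 0.0246, -0.0053, 0.0, 7.83, 0.0]
[0, -0.0105, 0.0246, -0.0068, 0.0, 7.83, 0.0]
[0, -0.0095, 0.0246, -0.0081, 0.0, 7.83, 0.0]
[0, -0.0083, 0.0246, -0.0094, 0.0, 7.83, 0.0]
[0, -0.007, 0.0246, -0.0104, 0.0, 7.83, 0.0]
```

>>> arm_command(plan=[0, -0.012, 0.024, -0.004, -0.5, 7.8, 0, 0, -0.0115, 0.024, -0.0055, 0, 7.8, 0, 0, -0.0105, 0.024, -0.007, 0, 7.8, 0, 0, -0.0095, 0.024, -0.008, 0, 7.8, 0, 0, -0.0085, 0.024, -0.0095, 0, 7.8, 0])

```text
t: 4.0
position: [0.6315, 0.1677, 0.2042]
tcp_rot: [-0.055, 0.05, -0.704, 0.706]
ft_force: [-0.2, 0.0, 0.1]
opening: 0.0004
```

```bash
python3 a.py 5 .01
```

```text
t 4.0 phi 93.85 rad mm 91.6 az err 4.66 tilt(yx,yy) [ 0.0073 -0.003 ] h mm 86.2 front mm past each hinge [np.float64(-41.8), np.float64(-98.8), np.float64(-155.8), np.float64(-212.8), np.float64(-269.8)] F [-0.2  0.   0.1] q [ 0.17  0.39 -0.63  1.43  0.23  1.39 -1.88] w [ 0.00678367  0.9999689  -0.00402185]
[-81.49095546 -87.02154066]
[0, -0.0005, 0.0152, -0.0037, -0.23, 1.11, -0.39]
[0, -0.0006, 0.0152, -0.0036, 0.0, 1.11, 0.0]
[0, -0.0005, 0.0152, -0.0037, 0.0, 1.11, 0.0]
[0, -0.0004, 0.0152, -0.0037, 0.0, 1.11, 0.0]
[0, -0.0003, 0.0152, -0.0037, 0.0, 1.11, 0.0]
```

>>> arm_command(plan=[0, -0.0005, 0.015, -0.0037, -0.2, 1.1, -0.4, 0, -0.0005, 0.018, -0.0037, 0, 1.1, 0, 0, -0.0005, 0.018, -0.0037, 0, 1.1, 0, 0, -0.0005, 0.015, -0.0037, 0, 1.1, 0, 0, -0.0003, 0.01, -0.0037, 0, 1.1, 0])

```text
t: 4.5
position: [0.6323, 0.1783, 0.123]
tcp_rot: [-0.011, 0.014, -0.705, 0.709]
ft_force: [-0.5, -0.5, -0.2]
opening: 0.0007
```

```bash
cat > k.py <<'E'
from st import *
import sys
# args: phi-step-count handled: target fronts (mm past hinge k) and h's ; k first
k=int(sys.argv[1]);fs=eval(sys.argv[2]);hs=eval(sys.argv[3])
s,p,r=stat();T=[]
for f,h in zip(fs,hs):
    phi=np.radians(P0+DP*(k-1)+(f-9.5)/57*DP)
    T.append((np.r_[C+.11*np.array([np.cos(phi),np.sin(phi)]),.118+h/1e3],down(phi-np.pi)))
rows(p,r,T,0)
E
python3 k.py 1 "[-38,-32,-26,-20,-14]" "[10]*5"
python3 - <<'E'
from rig import grab_frame
import cv2
for n,(a,b,c,d) in {"scene":(180,350,240,440),"side":(170,330,220,375)}.items():
    f=grab_frame(n)
    cv2.imwrite(f'pics/{n}1z.png',cv2.resize(f['color'][a:b,c:d,::-1],None,fx=3,fy=3,interpolation=cv2.INTER_CUBIC))
E
```

```text
t 4.5 phi 93.04 rad mm 102.2 az err -1.01 tilt(yx,yy) [-0.0028 -0.0051] h mm 5.0 front mm past each hinge [np.float64(-43.3), np.float64(-100.3), np.float64(-157.3), np.float64(-214.3), np.float64(-271.3)] F [-0.5 -0.5 -0.2] q [ 0.13  0.45 -0.6   1.51  0.26  1.26 -2.03] w [-0.00293699  0.99998336 -0.00496528]
[0, 0.0055, -0.0051, -0.0076, -0.28, -3.81, 0.18]
[0, 0.0061, -0.0, 0.0002, 0.0, -3.16, 0.0]
[0, 0.0061, 0.0, 0.0002, 0.0, -3.16, 0.0]
[0, 0.0061, 0.0, 0.0002, 0.0, -3.16, 0.0]
[0, 0.0061, 0.0, 0.0002, 0.0, -3.16, 0.0]
```

View pics/side1z.png

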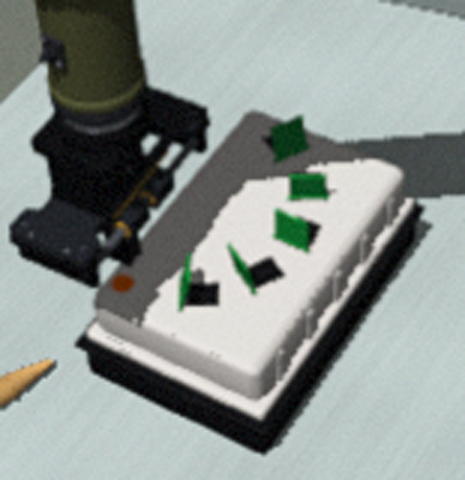

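View pics/scene1z.png

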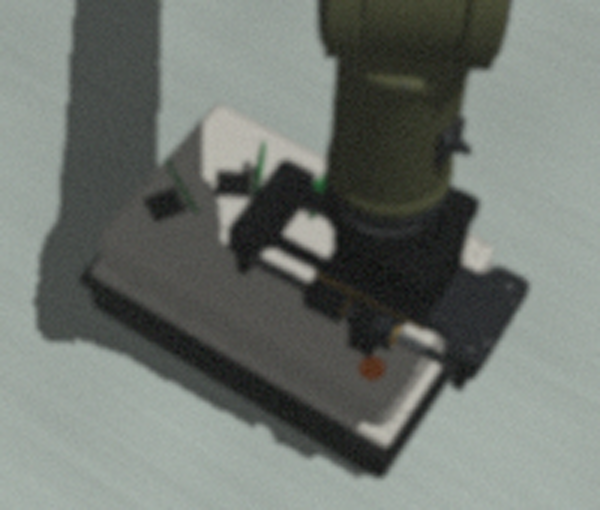

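>>> arm_command(plan=[0, 0.003, -0.003, -0.003, -0.3, -2, 0.2, 0, 0.004, -0.002, -0.003, 0, -2, 0, 0, 0.005, -0.001, -0.003, 0, -3, 0, 0, 0.005, 0, -0.002, 0, -3, 0, 0, 0.005, 0, 0, 0, -3, 0])

```text
t: 5.1
position: [0.6109, 0.1856, 0.1337]
tcp_rot: [-0.098, 0.094, -0.701, 0.701]
ft_force: [-0.7, -0.3, 0.3]
opening: 0.0004
```

```bash
python3 k.py 1 "[-20,-14,-9,-3,3]" "[10]*5"
```

```text
t 5.1 phi 103.75 rad mm 112.6 az err 1.87 tilt(yx,yy) [0.0056 0.0007] h mm 15.7 front mm past each hinge [np.float64(-23.0), np.float64(-80.0), np.float64(-137.0), np.float64(-194.0), np.float64(-251.0)] F [-0.7 -0.3  0.3] q [ 0.17  0.41 -0.66  1.56  0.26  1.26 -1.82] w [ 5.56320837e-03  9.99984163e-01 -8.50919875e-04]
[0, 0.0031, 0.0056, 0.0025, -0.05, 0.31, -0.32]
[0, 0.0061, 0.0, 0.0002, 0.0, -3.16, 0.0]
[0, 0.0051, 0.0, 0.0001, 0.0, -2.63, 0.0]
[0, 0.0061, -0.0, 0.0002, 0.0, -3.16, 0.0]
[0, 0.0061, -0.0, 0.0002, 0.0, -3.16, 0.0]
```

>>> arm_command(plan=[0, 0.003, 0.002, 0.001, 0, 0, -0.3, 0, 0.003, 0.002, 0.001, 0, -2, 0, 0, 0.003, 0.001, 0, 0, -2, 0, 0, 0.003, 0, 0, 0, -2, 0, 0, 0, 0, 0, 0, 0, 0])

```text
t: 5.6
position: [0.6012, 0.179, 0.1325]
tcp_rot: [-0.135, 0.131, -0.694, 0.695]
ft_force: [0.3, 0.3, -0.8]
opening: 0.0005
```

```bash
python3 k.py 1 "[-9,-6,-3,0,3]" "[10]*5"
```

```text
t 5.6 phi 109.54 rad mm 109.0 az err 2.1 tilt(yx,yy) [ 0.0059 -0.0013] h mm 14.5 front mm past each hinge [np.float64(-12.0), np.float64(-69.0), np.float64(-126.0), np.float64(-183.0), np.float64(-240.0)] F [ 0.3  0.3 -0.8] q [ 0.2   0.39 -0.68  1.59  0.26  1.25 -1.71] w [ 0.00497639  0.99998194 -0.00336997]
[0, 0.003, 0.0045, -0.0011, -0.19, 0.52, -0.29]
[0, 0.003, -0.0, 0.0, 0.0, -1.58, 0.0]
[0, 0.003, -0.0, 0.0, 0.0, -1.58, 0.0]
[0, 0.003, -0.0, 0.0, 0.0, -1.58, 0.0]
[0, 0.003, 0.0, 0.0, 0.0, -1.58, 0.0]
```

>>> arm_command(plan=[0, 0.003, 0.002, -0.0005, -0.2, 0, -0.3, 0, 0.003, 0.001, 0, 0, -1.5, 0, 0, 0.003, 0.001, 0, 0, -1.5, 0, 0, 0.003, 0, 0, 0, -1.5, 0, 0, 0.003, 0, 0, 0, -1.5, 0])

```text
t: 6.1
position: [0.5872, 0.173, 0.1288]
tcp_rot: [0.171, -0.17, 0.686, -0.686]
ft_force: [-0.5, -0.8, -0.5]
opening: 0.0007
```

```bash
python3 k.py 1 "[5,9,13,17,21]" "[10,9,8,7,6]"
```

```text
t 6.1 phi 117.58 rad mm 109.1 az err 0.31 tilt(yx,yy) [0.0003 0.0003] h mm 10.8 front mm past each hinge [np.float64(3.3), np.float64(-53.7), np.float64(-110.7), np.float64(-167.7), np.float64(-224.7)] F [-0.5 -0.8 -0.5] q [ 0.24  0.37 -0.7   1.63  0.25  1.24 -1.59] w [3.91754757e-04 9.99999918e-01 1.06195614e-04]
[0, 0.0017, 0.0008, -0.0009, 0.01, -0.59, -0.02]
[0, 0.004, 0.001, 0.0001, 0.0, -2.11, 0.0]
[0, 0.004, 0.001, 0.0001, 0.0, -2.11, 0.0]
[0, 0.004, 0.001, 0.0001, 0.0, -2.11, 0.0]
[0, 0.004, 0.001, 0.0001, 0.0, -2.11, 0.0]
```

Tracking well at small steps.

>>> arm_command(plan=[0, 0.003, 0.001, -0.0005, 0, -1.5, 0, 0, 0.003, 0.001, -0.0003, 0, -1.6, 0, 0, 0.003, 0.001, 0, 0, -1.6, 0, 0, 0.003, 0.001, 0, 0, -1.6, 0, 0, 0.003, 0.001, 0, 0, -1.6, 0])

```text
t: 6.6
position: [0.5737, 0.1662, 0.1243]
tcp_rot: [0.223, -0.22, 0.672, -0.671]
ft_force: [0.5, -0.6, 1.0]
opening: 0.0003
```

```bash
python3 k.py 1 "[21,25,29,33,37]" "[6,5,5,5,5]"
```

```text
t 6.6 phi 125.43 rad mm 110.4 az err 1.07 tilt(yx,yy) [0.0033 0.0016] h mm 6.3 front mm past each hinge [np.float64(18.2), np.float64(-38.8), np.float64(-95.8), np.float64(-152.8), np.float64(-209.8)] F [ 0.5 -0.6  1. ] q [ 0.28  0.34 -0.73  1.67  0.24  1.22 -1.44] w [ 3.59140233e-03  9.99993332e-01 -6.62018818e-04]
[0, 0.0029, 0.0003, 0.0004, -0.04, -0.41, -0.21]
[0, 0.004, 0.001, 0.0001, 0.0, -2.11, 0.0]
[0, 0.004, 0.0, 0.0001, 0.0, -2.11, 0.0]
[0, 0.004, 0.0, 0.0001, 0.0, -2.11, 0.0]
[0, 0.004, -0.0, 0.0001, 0.0, -2.11, 0.0]
```

>>> arm_command(plan=[0, 0.003, 0, 0.0003, 0, -0.6, -0.2, 0, 0.0035, 0, 0.0001, 0, -1.8, 0, 0, 0.0035, 0.0005, 0.0001, 0, -1.8, 0, 0, 0.0035, 0, 0.0001, 0, -1.8, 0, 0, 0.0035, 0, 0.0001, 0, -1.8, 0])

```text
t: 7.1
position: [0.5599, 0.1544, 0.1241]
tcp_rot: [-0.27, 0.269, -0.653, 0.654]
ft_force: [-0.7, -0.2, 0.2]
opening: 0.0009
```

```bash
python3 k.py 1 "[37,41,45,49,53]" "[5,5,6,8,10]"
```

```text
t 7.1 phi 134.86 rad mm 110.2 az err -0.04 tilt(yx,yy) [ 0.0006 -0.0009] h mm 6.1 front mm past each hinge [np.float64(36.1), np.float64(-20.9), np.float64(-77.9), np.float64(-134.9), np.float64(-191.9)] F [-0.7 -0.2  0.2] q [ 0.33  0.31 -0.76  1.71  0.23  1.21 -1.28] w [-1.94930324e-04  9.99999469e-01 -1.01204694e-03]
[0, 0.0009, 0.0011, 0.0002, -0.06, -0.53, 0.01]
[0, 0.004, -0.0, 0.0001, 0.0, -2.11, 0.0]
[0, 0.004, -0.001, 0.0001, 0.0, -2.11, 0.0]
[0, 0.004, -0.002, 0.0001, 0.0, -2.11, 0.0]
[0, 0.004, -0.002, 0.0001, 0.0, -2.11, 0.0]
```

>>> arm_command(plan=[0, 0.0005, 0.001, 0, 0, -0.3, 0, 0, 0.0005, 0.001, 0, 0, -0.3, 0, 0, 0.0005, 0.0005, 0, 0, -0.3, 0, 0, 0.0005, 0, 0, 0, 0, 0, 0, 0.001, 0, 0, 0, -0.5, 0])

```text
t: 7.6
position: [0.5575, 0.1523, 0.1223]
tcp_rot: [-0.278, 0.278, -0.65, 0.651]
ft_force: [1.2, 0.9, 1.0]
opening: 0.0006
```

```bash
python3 k.py 1 "[43,46,49,52,55]" "[6,7,8,9,10]"
```

```text
t 7.6 phi 136.52 rad mm 110.5 az err -0.24 tilt(yx,yy) [ 0.0008 -0.0011] h mm 4.3 front mm past each hinge [np.float64(39.2), np.float64(-17.8), np.float64(-74.8), np.float64(-131.8), np.float64(-188.8)] F [1.2 0.9 1. ] q [ 0.33  0.31 -0.76  1.72  0.23  1.2  -1.25] w [-2.14268642e-04  9.99999029e-01 -1.37699596e-03]
[0, 0.0038, -0.0017, 0.0006, -0.08, -2.23, 0.01]
[0, 0.003, -0.001, 0.0, 0.0, -1.58, 0.0]
[0, 0.003, -0.001, 0.0, 0.0, -1.58, 0.0]
[0, 0.003, -0.001, 0.0, 0.0, -1.58, 0.0]
[0, 0.003, -0.001, 0.0, 0.0, -1.58, 0.0]
```

>>> arm_command(plan=[0, 0.002, -0.0015, 0.0003, 0, -1.2, 0, 0, 0.0025, -0.001, 0, 0, -1.4, 0, 0, 0.0025, -0.001, 0, 0, -1.4, 0, 0, 0.0025, -0.0005, 0, 0, -1.4, 0, 0, 0.0025, 0, 0, 0, -1.4, 0])

```text
t: 8.1
position: [0.5496, 0.1426, 0.1258]
tcp_rot: [-0.319, 0.319, -0.631, 0.631]
ft_force: [0.3, 0.5, 0.7]
opening: 0.0006
```

```bash
python3 k.py 2 "[0,3,6,9,12]" "[10,10,10,9,9]"
```

```text
t 8.1 phi 143.04 rad mm 110.2 az err 0.62 tilt(yx,yy) [ 0.0011 -0.0004] h mm 7.8 front mm past each hinge [np.float64(51.6), np.float64(-5.4), np.float64(-62.4), np.float64(-119.4), np.float64(-176.4)] F [0.3 0.5 0.7] q [ 0.38  0.29 -0.78  1.74  0.22  1.2  -1.1 ] w [ 3.02295243e-04  9.99999350e-01 -1.09899991e-03]
[0, 0.0055, -0.0022, 0.0003, -0.06, -2.22, -0.02]
[0, 0.003, 0.0, 0.0, 0.0, -1.58, 0.0]
[0, 0.003, 0.0, 0.0, 0.0, -1.58, 0.0]
[0, 0.003, 0.001, 0.0, 0.0, -1.58, 0.0]
[0, 0.003, 0.0, 0.0, 0.0, -1.58, 0.0]
```

>>> arm_command(plan=[0, 0.003, -0.0015, 0.0003, 0, -1.1, 0, 0, 0.003, -0.0005, 0, 0, -1.6, 0, 0, 0.003, 0, 0, 0, -1.6, 0, 0, 0.003, 0.0005, 0, 0, -1.6, 0, 0, 0.003, 0.0005, 0, 0, -1.6, 0])

```text
t: 8.6
position: [0.5411, 0.1297, 0.1271]
tcp_rot: [0.364, -0.362, 0.607, -0.607]
ft_force: [0.0, 0.1, 0.4]
opening: 0.0006
```

```bash
python3 k.py 2 "[13,17,21,25,28]" "[10,9,8,7,6]"
```

```text
t 8.6 phi 151.08 rad mm 110.4 az err 0.7 tilt(yx,yy) [0.0018 0.0012] h mm 9.1 front mm past each hinge [np.float64(66.9), np.float64(9.9), np.float64(-47.1), np.float64(-104.1), np.float64(-161.1)] F [0.  0.1 0.4] q [ 0.42  0.26 -0.81  1.77  0.2   1.2  -0.93] w [ 0.00189981  0.99999761 -0.0010799 ]
[0, 0.0032, -0.0009, 0.0004, -0.06, -0.96, -0.11]
[0, 0.004, 0.001, 0.0001, 0.0, -2.11, 0.0]
[0, 0.004, 0.001, 0.0001, 0.0, -2.11, 0.0]
[0, 0.004, 0.001, 0.0001, 0.0, -2.11, 0.0]
[0, 0.003, 0.001, 0.0, 0.0, -1.58, 0.0]
```

>>> arm_command(plan=[0, 0.003, 0.0005, 0.0003, 0, -1, 0, 0, 0.0035, 0.0007, 0, 0, -1.8, 0, 0, 0.0035, 0.0007, 0, 0, -1.8, 0, 0, 0.0035, 0.0007, 0, 0, -1.8, 0, 0, 0.0035, 0.0007, 0, 0, -1.8, 0])

```text
t: 9.1
position: [0.5339, 0.113, 0.1244]
tcp_rot: [-0.409, 0.407, -0.577, 0.578]
ft_force: [-0.0, 0.0, 0.0]
opening: 0.0008
```

```bash
python3 k.py 2 "[29,32,35,38,40]" "[6,5,5,4.5,4.5]"
```

```text
t 9.1 phi 160.49 rad mm 110.1 az err 0.01 tilt(yx,yy) [0.0031 0.0012] h mm 6.4 front mm past each hinge [np.float64(84.7), np.float64(27.7), np.float64(-29.3), np.float64(-86.3), np.float64(-143.3)] F [-0.  0.  0.] q [ 0.48  0.24 -0.82  1.79  0.19  1.19 -0.74] w [ 0.00218211  0.99999455 -0.00247898]
[0, 0.0013, 0.0004, 0.0001, -0.14, -0.66, -0.12]
[0, 0.003, 0.001, 0.0, 0.0, -1.58, 0.0]
[0, 0.003, 0.0, 0.0, 0.0, -1.58, 0.0]
[0, 0.003, 0.0005, 0.0, 0.0, -1.58, 0.0]
[0, 0.002, 0.0, 0.0, 0.0, -1.05, 0.0]
```

>>> arm_command(plan=[0, 0.002, 0.0003, 0, -0.1, -1, -0.1, 0, 0.002, 0.0005, 0, 0, -1.2, 0, 0, 0.002, 0.0005, 0, 0, -1.2, 0, 0, 0.002, 0.0003, 0, 0, -1.2, 0, 0, 0.0015, 0, 0, 0, -0.8, 0])

```text
t: 9.6
position: [0.531, 0.1028, 0.123]
tcp_rot: [-0.437, 0.437, -0.556, 0.556]
ft_force: [0.5, 1.1, 1.0]
opening: 0.0002
```

```bash
python3 k.py 2 "[42,45,48,51,54]" "[5,6,8,9,10]"
```

```text
t 9.6 phi 166.06 rad mm 109.9 az err 0.25 tilt(yx,yy) [ 0.0011 -0.0002] h mm 5.0 front mm past each hinge [np.float64(95.3), np.float64(38.3), np.float64(-18.7), np.float64(-75.7), np.float64(-132.7)] F [0.5 1.1 1. ] q [ 0.51  0.23 -0.84  1.8   0.19  1.18 -0.63] w [ 3.50142665e-05  9.99999381e-01 -1.11197395e-03]
[0, 0.0038, -0.0, -0.0001, -0.06, -1.71, -0.0]
[0, 0.003, -0.001, 0.0, 0.0, -1.58, 0.0]
[0, 0.003, -0.002, 0.0, 0.0, -1.58, 0.0]
[0, 0.003, -0.001, 0.0, 0.0, -1.58, 0.0]
[0, 0.003, -0.001, 0.0, 0.0, -1.58, 0.0]
```

>>> arm_command(plan=[0, 0.001, 0.0008, 0, 0, -0.5, 0, 0, 0.001, 0.0005, 0, 0, -0.5, 0, 0, 0.002, 0, 0, 0, -1, 0, 0, 0.002, -0.001, 0, 0, -1, 0, 0, 0.0025, -0.001, 0, 0, -1.3, 0])

```text
t: 10.1
position: [0.5287, 0.0938, 0.1234]
tcp_rot: [-0.459, 0.459, -0.538, 0.538]
ft_force: [1.1, 0.2, 0.8]
opening: 0.0003
```

```bash
python3 k.py 3 "[-7,-4,0,3,6]" "[7,8,9,10,10]"
```

```text
t 10.1 phi 170.85 rad mm 110.3 az err 0.14 tilt(yx,yy) [ 0.0002 -0.0005] h mm 5.4 front mm past each hinge [np.float64(104.4), np.float64(47.4), np.float64(-9.6), np.float64(-66.6), np.float64(-123.6)] F [1.1 0.2 0.8] q [ 0.53  0.22 -0.84  1.81  0.18  1.18 -0.52] w [-4.47120667e-04  9.99999861e-01 -2.79646215e-04]
[0, 0.0027, -0.0016, 0.0004, -0.02, -1.24, 0.03]
[0, 0.003, -0.001, 0.0, 0.0, -1.58, 0.0]
[0, 0.004, -0.001, 0.0001, 0.0, -2.11, 0.0]
[0, 0.003, -0.001, 0.0, 0.0, -1.58, 0.0]
[0, 0.003, 0.0, 0.0, 0.0, -1.58, 0.0]
```

>>> arm_command(plan=[0, 0.0025, -0.0015, 0.0002, 0, -1.3, 0, 0, 0.0025, -0.001, 0, 0, -1.4, 0, 0, 0.0025, -0.001, 0, 0, -1.4, 0, 0, 0.003, -0.0005, 0, 0, -1.6, 0, 0, 0.003, 0, 0, 0, -1.6, 0])

```text
t: 10.6
position: [0.527, 0.0795, 0.1274]
tcp_rot: [0.495, -0.495, 0.505, -0.505]
ft_force: [0.3, 0.9, -0.8]
opening: 0.0003
```

```bash
python3 k.py 3 "[7,11,15,18,21]" "[10,10,9,8,7]"
```

```text
t 10.6 phi 178.35 rad mm 110.8 az err 0.48 tilt(yx,yy) [-0.0006 -0.0003] h mm 9.4 front mm past each hinge [np.float64(118.6), np.float64(61.6), np.float64(4.6), np.float64(-52.4), np.float64(-109.4)] F [ 0.3  0.9 -0.8] q [ 0.57  0.21 -0.86  1.82  0.17  1.19 -0.36] w [-3.36865194e-04  9.99999754e-01  6.14437178e-04]
[0, 0.0024, -0.0006, 0.0008, 0.04, -0.77, 0.02]
[0, 0.004, 0.0, 0.0001, -0.0, -2.11, -0.0]
[0, 0.004, 0.001, 0.0001, 0.0, -2.11, 0.0]
[0, 0.003, 0.001, 0.0, 0.0, -1.58, 0.0]
[0, 0.003, 0.001, 0.0, 0.0, -1.58, 0.0]
```

>>> arm_command(plan=[0, 0.003, 0, 0.0006, 0, -1, 0, 0, 0.003, 0.0005, 0.0001, 0, -1.6, 0, 0, 0.003, 0.0007, 0, 0, -1.6, 0, 0, 0.003, 0.0007, 0, 0, -1.6, 0, 0, 0.003, 0.0007, 0, 0, -1.6, 0])

```text
t: 11.1
position: [0.528, 0.0637, 0.1249]
tcp_rot: [-0.528, 0.529, -0.47, 0.47]
ft_force: [0.7, -0.0, 0.6]
opening: 0.0005
```

```bash
python3 k.py 3 "[23,26,29,32,35]" "[7,6,6,5,5]"
```

```text
t 11.1 phi 186.55 rad mm 110.4 az err 0.18 tilt(yx,yy) [-0.0009 -0.    ] h mm 6.9 front mm past each hinge [np.float64(134.2), np.float64(77.2), np.float64(20.2), np.float64(-36.8), np.float64(-93.8)] F [ 0.7 -0.   0.6] q [ 0.61  0.21 -0.87  1.82  0.18  1.19 -0.19] w [9.16213311e-05 9.99999591e-01 8.99740972e-04]
[0, 0.0029, -0.0001, 0.0005, 0.05, -1.31, -0.01]
[0, 0.003, 0.001, 0.0, 0.0, -1.58, 0.0]
[0, 0.003, 0.0, 0.0, 0.0, -1.58, 0.0]
[0, 0.003, 0.001, 0.0, 0.0, -1.58, 0.0]
[0, 0.003, -0.0, 0.0, -0.0, -1.58, -0.0]
```

>>> arm_command(plan=[0, 0.003, 0, 0.0004, 0, -1.4, 0, 0, 0.003, 0.0004, 0.0001, 0, -1.6, 0, 0, 0.003, 0.0004, 0, 0, -1.6, 0, 0, 0.003, 0.0004, 0, 0, -1.6, 0, 0, 0.0025, 0.0003, 0, 0, -1.4, 0])

```text
t: 11.6
position: [0.5314, 0.0478, 0.1237]
tcp_rot: [-0.56, 0.56, -0.431, 0.432]
ft_force: [-0.2, 0.0, 1.2]
opening: 0.0004
```

```bash
python3 k.py 3 "[37,39,41,43,46]" "[5,4.5,4.5,5,6]"
```

```text
t 11.6 phi 195.02 rad mm 110.0 az err -0.24 tilt(yx,yy) [-0.0003 -0.0006] h mm 5.7 front mm past each hinge [np.float64(150.3), np.float64(93.3), np.float64(36.3), np.float64(-20.7), np.float64(-77.7)] F [-0.2  0.   1.2] q [ 0.65  0.22 -0.87  1.82  0.18  1.19 -0.03] w [-4.79067016e-04  9.99999768e-01  4.84600815e-04]
[0, 0.0007, 0.0007, 0.0, 0.03, -0.63, 0.03]
[0, 0.002, 0.0005, 0.0, 0.0, -1.05, 0.0]
[0, 0.002, 0.0, 0.0, 0.0, -1.05, 0.0]
[0, 0.002, -0.0005, 0.0, 0.0, -1.05, 0.0]
[0, 0.003, -0.001, 0.0, 0.0, -1.58, 0.0]
```

>>> arm_command(plan=[0, 0.0005, 0.001, 0, 0, -0.4, 0, 0, 0.001, 0.0008, 0, 0, -0.6, 0, 0, 0.001, 0.0003, 0, 0, -0.6, 0, 0, 0.001, 0, 0, 0, -0.6, 0, 0, 0.0015, -0.0005, 0, 0, -0.8, 0])

```text
t: 12.1
position: [0.5328, 0.0422, 0.1219]
tcp_rot: [-0.572, 0.573, -0.416, 0.416]
ft_force: [0.8, -0.5, 0.8]
opening: 0.0003
```

```bash
python3 k.py 4 "[-12,-9,-6,-3,0]" "[6,7,8,9,10]"
```

```text
t 12.1 phi 198.0 rad mm 110.3 az err 0.01 tilt(yx,yy) [-0.0007 -0.001 ] h mm 3.9 front mm past each hinge [np.float64(155.9), np.float64(98.9), np.float64(41.9), np.float64(-15.1), np.float64(-72.1)] F [ 0.8 -0.5  0.8] q [ 0.66  0.23 -0.88  1.82  0.19  1.18  0.04] w [-7.51392692e-04  9.99999201e-01  1.01694769e-03]
[0, 0.0031, -0.0021, 0.0004, 0.06, -1.62, 0.04]
[0, 0.003, -0.001, 0.0, -0.0, -1.58, -0.0]
[0, 0.003, -0.001, 0.0, 0.0, -1.58, 0.0]
[0, 0.003, -0.001, 0.0, 0.0, -1.58, 0.0]
[0, 0.003, -0.001, 0.0, 0.0, -1.58, 0.0]
```

>>> arm_command(plan=[0, 0.0015, -0.002, 0.0003, 0, -1, 0, 0, 0.0025, -0.0015, 0, 0, -1.4, 0, 0, 0.0025, -0.001, 0, 0, -1.4, 0, 0, 0.0025, -0.0005, 0, 0, -1.4, 0, 0, 0.0025, 0, 0, 0, -1.4, 0])

```text
t: 12.6
position: [0.5372, 0.0315, 0.1272]
tcp_rot: [-0.597, 0.597, -0.379, 0.379]
ft_force: [-0.3, 0.3, -0.4]
opening: 0.0004
```

```bash
python3 k.py 4 "[0,3,6,9,12]" "[9,10,10,10,9]"
```

```text
t 12.6 phi 204.03 rad mm 110.0 az err 1.14 tilt(yx,yy) [-0.0012 -0.0005] h mm 9.2 front mm past each hinge [np.float64(167.4), np.float64(110.4), np.float64(53.4), np.float64(-3.6), np.float64(-60.6)] F [-0.3  0.3 -0.4] q [ 0.69  0.24 -0.89  1.8   0.2   1.2   0.18] w [3.73294261e-05 9.99999166e-01 1.29135674e-03]
[0, 0.0037, 0.0002, 0.0, 0.07, -0.78, -0.0]
[0, 0.003, -0.001, 0.0, 0.0, -1.58, 0.0]
[0, 0.003, 0.0, 0.0, 0.0, -1.58, 0.0]
[0, 0.003, -0.0, 0.0, -0.0, -1.58, -0.0]
[0, 0.003, 0.001, 0.0, 0.0, -1.58, 0.0]
```

>>> arm_command(plan=[0, 0.003, 0, 0, 0, -0.8, 0, 0, 0.003, 0, 0, 0, -1.5, 0, 0, 0.003, 0, 0, 0, -1.6, 0, 0, 0.003, 0.0003, 0, 0, -1.6, 0, 0, 0.003, 0.0005, 0, 0, -1.6, 0])

```text
t: 13.1
position: [0.5442, 0.0176, 0.1261]
tcp_rot: [-0.62, 0.621, -0.339, 0.338]
ft_force: [-0.1, 0.9, 0.3]
opening: 0.0006
```

```bash
python3 k.py 4 "[14,17,20,23,26]" "[9,9,8,7,7]"
```

```text
t 13.1 phi 212.11 rad mm 110.4 az err 0.67 tilt(yx,yy) [-0.0024  0.0002] h mm 8.1 front mm past each hinge [np.float64(182.7), np.float64(125.7), np.float64(68.7), np.float64(11.7), np.float64(-45.3)] F [-0.1  0.9  0.3] q [ 0.71  0.26 -0.9   1.79  0.21  1.2   0.32] w [0.00148478 0.99999702 0.00193836]
[0, 0.0023, -0.0009, 0.0004, 0.11, -0.55, -0.09]
[0, 0.003, 0.0, 0.0, 0.0, -1.58, 0.0]
[0, 0.003, 0.001, 0.0, 0.0, -1.58, 0.0]
[0, 0.003, 0.001, 0.0, 0.0, -1.58, 0.0]
[0, 0.003, 0.0, 0.0, 0.0, -1.58, 0.0]
```

>>> arm_command(plan=[0, 0.003, 0, 0.0003, 0.1, -0.8, -0.1, 0, 0.003, 0, 0, 0, -1.6, 0, 0, 0.003, 0.0005, 0, 0, -1.6, 0, 0, 0.003, 0.0005, 0, 0, -1.6, 0, 0, 0.003, 0.0005, 0, 0, -1.6, 0])

```text
t: 13.6
position: [0.5544, 0.0039, 0.125]
tcp_rot: [-0.642, 0.642, -0.296, 0.298]
ft_force: [-0.4, 0.6, 0.7]
opening: 0.0001
```

```bash
python3 k.py 4 "[28,31,33,36,38]" "[6,5,5,4.5,4]"
```

```text
t 13.6 phi 221.01 rad mm 110.3 az err -0.68 tilt(yx,yy) [ 0.0016 -0.001 ] h mm 7.0 front mm past each hinge [np.float64(199.6), np.float64(142.6), np.float64(85.6), np.float64(28.6), np.float64(-28.4)] F [-0.4  0.6  0.7] q [ 0.73  0.28 -0.91  1.77  0.24  1.2   0.46] w [-1.84213966e-03  9.99998132e-01 -5.85191296e-04]
[0, -0.0006, 0.001, 0.0003, -0.03, -0.37, 0.11]
[0, 0.003, 0.001, 0.0, 0.0, -1.58, 0.0]
[0, 0.002, 0.0, 0.0, 0.0, -1.05, 0.0]
[0, 0.003, 0.0005, 0.0, 0.0, -1.58, 0.0]
[0, 0.002, 0.0005, 0.0, 0.0, -1.05, 0.0]
```

>>> arm_command(plan=[0, 0.001, 0.001, 0.0003, 0, -1, 0.1, 0, 0.0015, 0.001, 0, 0, -1, 0, 0, 0.0015, 0.0005, 0, 0, -1, 0, 0, 0.0015, 0.0003, 0, 0, -1, 0, 0, 0.0015, 0, 0, 0, -1, 0])

```text
t: 14.1
position: [0.5601, -0.0021, 0.1221]
tcp_rot: [0.655, -0.655, 0.267, -0.267]
ft_force: [-0.4, 0.4, 1.2]
opening: 0.0005
```

```bash
python3 k.py 4 "[39,41,43,45,48]" "[4,4.5,5,6,7]"
```

```text
t 14.1 phi 225.29 rad mm 110.3 az err 0.36 tilt(yx,yy) [0.0008 0.    ] h mm 4.1 front mm past each hinge [np.float64(207.7), np.float64(150.7), np.float64(93.7), np.float64(36.7), np.float64(-20.3)] F [-0.4  0.4  1.2] q [ 0.74  0.31 -0.91  1.76  0.26  1.2   0.55] w [-5.94814953e-04  9.99999645e-01 -5.96634078e-04]
[0, 0.0023, 0.0001, 0.0003, -0.03, -0.85, 0.03]
[0, 0.002, -0.0005, 0.0, 0.0, -1.05, 0.0]
[0, 0.002, -0.0005, 0.0, 0.0, -1.05, 0.0]
[0, 0.002, -0.001, 0.0, 0.0, -1.05, 0.0]
[0, 0.003, -0.001, 0.0, 0.0, -1.58, 0.0]
```

>>> arm_command(plan=[0, 0.001, 0, 0.0003, 0, -0.4, 0, 0, 0.0015, 0, 0, 0, -0.8, 0, 0, 0.002, -0.0005, 0, 0, -1, 0, 0, 0.002, -0.001, 0, 0, -1, 0, 0, 0.0025, -0.0015, 0, 0, -1.4, 0])

```text
t: 14.6
position: [0.5674, -0.0084, 0.1251]
tcp_rot: [0.666, -0.666, 0.238, -0.238]
ft_force: [0.1, 0.2, -0.3]
opening: 0.0007
```

```bash
python3 k.py 5 "[-7,-4,-1,2,5]" "[6,8,9,10,10]"
```

```text
t 14.6 phi 230.33 rad mm 110.1 az err 0.33 tilt(yx,yy) [ 0.0008 -0.0003] h mm 7.1 front mm past each hinge [np.float64(217.3), np.float64(160.3), np.float64(103.3), np.float64(46.3), np.float64(-10.7)] F [ 0.1  0.2 -0.3] q [ 0.75  0.32 -0.92  1.74  0.27  1.22  0.64] w [-8.13671305e-04  9.99999611e-01 -3.41871508e-04]
[0, 0.0038, 0.0011, 0.0001, -0.02, -1.64, 0.05]
[0, 0.003, -0.002, 0.0, 0.0, -1.58, 0.0]
[0, 0.003, -0.001, 0.0, 0.0, -1.58, 0.0]
[0, 0.003, -0.001, 0.0, 0.0, -1.58, 0.0]
[0, 0.003, 0.0, 0.0, 0.0, -1.58, 0.0]
```

>>> arm_command(plan=[0, 0.003, -0.0005, 0, 0, -1.5, 0, 0, 0.003, -0.0005, 0, 0, -1.6, 0, 0, 0.003, 0, 0, 0, -1.6, 0, 0, 0.003, 0, 0, 0, -1.6, 0, 0, 0.003, 0, 0, 0, -1.6, 0])

```text
t: 15.1
position: [0.5808, -0.0184, 0.1265]
tcp_rot: [-0.682, 0.682, -0.187, 0.188]
ft_force: [-0.7, -0.5, 0.1]
opening: 0.0004
```

```bash
python3 k.py 5 "[7,10,13,16,19]" "[10,10,9,8,7]"
```

```text
t 15.1 phi 239.03 rad mm 110.4 az err 0.21 tilt(yx,yy) [ 0.0013 -0.0004] h mm 8.5 front mm past each hinge [np.float64(233.8), np.float64(176.8), np.float64(119.8), np.float64(62.8), np.float64(5.8)] F [-0.7 -0.5  0.1] q [ 0.76  0.36 -0.94  1.7   0.31  1.23  0.79] w [-1.29435759e-03  9.99999116e-01 -3.04857523e-04]
[0, 0.0012, -0.0015, 0.0005, -0.02, -0.43, 0.07]
[0, 0.003, 0.0, 0.0, 0.0, -1.58, 0.0]
[0, 0.003, 0.001, 0.0, 0.0, -1.58, 0.0]
[0, 0.003, 0.001, 0.0, 0.0, -1.58, 0.0]
[0, 0.003, 0.001, 0.0, 0.0, -1.58, 0.0]
```

>>> arm_command(plan=[0, 0.0025, -0.0003, 0.0003, 0, -1.2, 0, 0, 0.003, 0, 0, 0, -1.6, 0, 0, 0.003, 0.0005, 0, 0, -1.6, 0, 0, 0.003, 0.0005, 0, 0, -1.6, 0, 0, 0.003, 0.0005, 0, 0, -1.6, 0])

```text
t: 15.6
position: [0.5946, -0.0253, 0.1249]
tcp_rot: [-0.694, 0.694, -0.138, 0.138]
ft_force: [-0.8, 0.3, -0.2]
opening: 0.0003
```

```bash
python3 k.py 5 "[23,26,29,32,35]" "[7,6,5,5,5]"
```

```text
t 15.6 phi 247.01 rad mm 110.3 az err 0.52 tilt(yx,yy) [ 0.0002 -0.0001] h mm 6.9 front mm past each hinge [np.float64(248.9), np.float64(191.9), np.float64(134.9), np.float64(77.9), np.float64(20.9)] F [-0.8  0.3 -0.2] q [ 0.76  0.41 -0.95  1.67  0.35  1.25  0.92] w [-1.66713137e-04  9.99999986e-01 -4.84586167e-06]
[0, 0.0021, -0.0001, 0.0003, -0.0, -0.57, 0.01]
[0, 0.003, 0.001, 0.0, 0.0, -1.58, 0.0]
[0, 0.003, 0.001, 0.0, 0.0, -1.58, 0.0]
[0, 0.003, 0.0, 0.0, 0.0, -1.58, 0.0]
[0, 0.003, 0.0, 0.0, 0.0, -1.58, 0.0]
```

>>> arm_command(plan=[0, 0.0025, 0.0003, 0.0003, 0, -1.2, 0, 0, 0.003, 0.0003, 0, 0, -1.6, 0, 0, 0.003, 0.0004, 0, 0, -1.6, 0, 0, 0.003, 0.0004, 0, 0, -1.6, 0, 0, 0.0025, 0.0003, 0, 0, -1.4, 0])

```text
t: 16.1
position: [0.6095, -0.0301, 0.1233]
tcp_rot: [0.702, -0.701, 0.088, -0.089]
ft_force: [0.2, 0.6, 0.4]
opening: 0.0004
```

```bash
python3 k.py 5 "[37,38,39,40,41]" "[4.5,4,4,4,4]"
```

```text
t 16.1 phi 255.17 rad mm 110.1 az err 0.43 tilt(yx,yy) [0.0008 0.    ] h mm 5.3 front mm past each hinge [np.float64(264.4), np.float64(207.4), np.float64(150.4), np.float64(93.4), np.float64(36.4)] F [0.2 0.6 0.4] q [ 0.76  0.45 -0.96  1.63  0.38  1.26  1.05] w [-8.00369583e-04  9.99999655e-01 -2.22593006e-04]
[0, 0.0006, 0.0008, 0.0001, -0.01, 0.13, 0.05]
[0, 0.001, 0.0005, 0.0, 0.0, -0.53, 0.0]
[0, 0.001, 0.0, 0.0, 0.0, -0.53, 0.0]
[0, 0.001, 0.0, 0.0, 0.0, -0.53, 0.0]
[0, 0.001, 0.0, 0.0, 0.0, -0.53, 0.0]
```

>>> arm_command(plan=[0, 0.0005, 0.0008, 0, 0, -0.3, 0, 0, 0.001, 0.0005, 0, 0, -0.5, 0, 0, 0.001, 0.0003, 0, 0, -0.5, 0, 0, 0, 0, 0, 0, 0, 0, 0, 0, 0, 0, 0, 0, 0])

```text
t: 16.6
position: [0.6125, -0.0311, 0.1214]
tcp_rot: [0.703, -0.703, 0.079, -0.08]
ft_force: [-0.0, -0.2, 0.1]
opening: 0.0005
```

```bash
python3 k.py 5 "[41]" "[4]"
python3 - <<'E'
from rig import grab_frame
import cv2,numpy as np
f=grab_frame('wrist');cv2.imwrite('pics/w3.png',f['color'][:,:,::-1])
g=grab_frame('side');cv2.imwrite('pics/side3.png',cv2.resize(g['color'][170:330,220:375,::-1],None,fx=3,fy=3,interpolation=cv2.INTER_CUBIC))
E
```

```text
t 16.6 phi 256.8 rad mm 110.3 az err 0.26 tilt(yx,yy) [0.001 0.   ] h mm 3.4 front mm past each hinge [np.float64(267.5), np.float64(210.5), np.float64(153.5), np.float64(96.5), np.float64(39.5)] F [-0.  -0.2  0.1] q [ 0.76  0.46 -0.96  1.63  0.39  1.26  1.07] w [-9.82601059e-04  9.99999487e-01 -2.45902262e-04]
[0, 0.0015, -0.0006, 0.0003, -0.01, -0.52, 0.06]
```

View pics/w3.png

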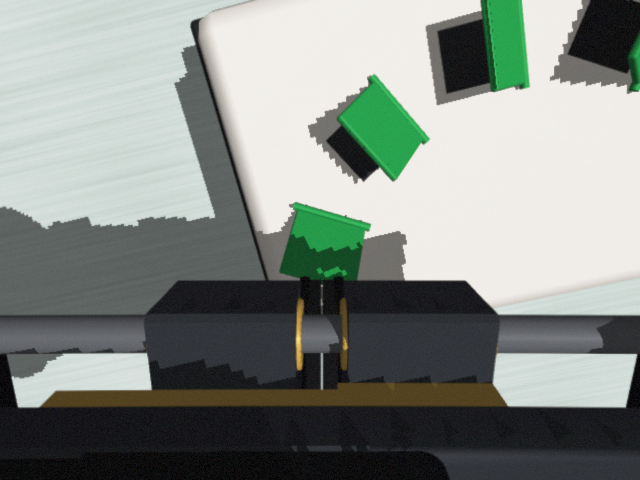

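View pics/side3.png

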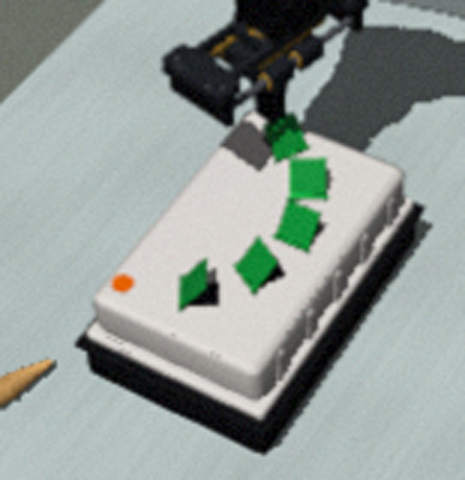

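```bash
cat > ov.py <<'E'
from st import *
from rig import grab_frame
import sys
def overlay(name,crop=None,z=1):
    s=manip.observe();f=grab_frame('wrist');p,r=pose(s);T=f['tool_from_camera'];Rw=r.as_matrix()@T[:3,:3];tw=r.as_matrix()@T[:3,3]+p
    R,t=Rw.T,-Rw.T@tw
    im=f['color'][:,:,::-1].copy()
    for i in range(5):
        a=np.radians(P0+DP*i);e=np.array([np.cos(a),np.sin(a),0]);tt=np.array([-e[1],e[0],0]);h=np.r_[C,.112]+.11*e
        for th,c in ((0,(0,0,255)),(.8,(255,0,255)),(1.55,(255,128,0))):
            v=tt*np.sin(th)+np.array([0,0,1])*np.cos(th)
            q=np.array([h-.017*e,h+.017*e,h+.017*e+.036*v,h-.017*e+.036*v])
            if (q@R.T+t)[:,2].min()<.03: continue
            u=proj(f,q,R,t)
            if np.abs(u).max()<3000: cv2.polylines(im,[u.round().astype(np.int32)],True,c,1)
    cv2.imwrite(name,im);return s,f
if __name__=='__main__': overlay(sys.argv[1])
E
python3 ov.py pics/w4.png
```

```text
(no output)
```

View pics/w4.png

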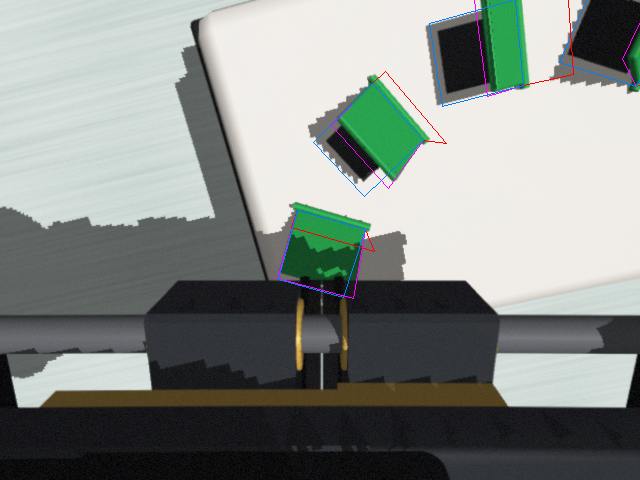

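```bash
cat > ang.py <<'E'
from st import *
from rig import grab_frame
def cloud(f,s=None):
    k,d=K(f);z=f['z_map'].astype(float)
    v,u=np.nonzero(z>0);p=cv2.undistortPoints(np.c_[u,v].astype(float).reshape(-1,1,2),k,d).reshape(-1,2)
    X=np.c_[p,np.ones(len(p))]*z[v,u][:,None]
    if s is None: W=(X-f['t'])@f['R']
    else:
        pp,r=pose(s);T=f['tool_from_camera'];W=r.apply(X@T[:3,:3].T+T[:3,3])+pp
    return W,f['color'][v,u].astype(int)
def angles(f,s=None):
    W,c=cloud(f,s);g=(c[:,1]>c[:,0]*1.6)&(c[:,1]>c[:,2]*1.3)&(c[:,1]>40)
    lid=(c.min(1)>150)&(np.abs(W[:,0]-.57)<.06)&(np.abs(W[:,1]-.08)<.1)&(W[:,2]>.08)&(W[:,2]<.13)
    print('lid z',np.median(W[lid,2]).round(4) if lid.sum() else None)
    for i in range(5):
        a=np.radians(P0+DP*i);e=np.array([np.cos(a),np.sin(a),0]);tt=np.array([-e[1],e[0],0]);h=np.r_[C,.112]+.11*e
        D=W-h;m=g&(np.abs(D@e)<.019)&(np.abs(D@tt)<.042)&(D[:,2]>-.01)
        q=D[m]
        if len(q)>20:
            x=q@tt;zz=q[:,2];far=np.hypot(x,zz)>.015
            print(i+1,m.sum(),'theta',np.median(np.arctan2(x[far],zz[far])).round(2),'reach',np.percentile(x,98).round(4),'zmax',np.percentile(zz,97).round(4))
        else: print(i+1,m.sum())
if __name__=='__main__':
    for n in('wrist','scene','side'):
        s=manip.observe();f=grab_frame(n);print(n);angles(f,s if n=='wrist' else None)
    print(s['t'],s['ft_force'])
E
python3 ang.py
python3 - <<'E'
import pickle
import ang
from h import *
for n in('scene','side'): print(n);ang.angles(pickle.load(open(f'/tmp/{n}.pkl','rb')))
s,f=pickle.load(open('/tmp/w2.pkl','rb'));ang.angles(f,s)
E
```

```text
wrist
lid z 0.1091
1 0
2 503 theta 0.73 reach 0.0246 zmax 0.0267
3 3757 theta 0.68 reach 0.0238 zmax 0.0269
4 6064 theta 0.63 reach 0.0224 zmax 0.0272
5 6254 theta 0.64 reach 0.021 zmax 0.027
scene
lid z 0.1097
1 176 theta 0.59 reach 0.0185 zmax 0.0249
2 192 theta 0.57 reach 0.0195 zmax 0.025
3 171 theta 0.61 reach 0.0233 zmax 0.0263
4 53 theta -1.07 reach 0.0059 zmax 0.0266
5 0
side
lid z 0.1099
1 90 theta 0.7 reach 0.0251 zmax 0.0293
2 162 theta 0.65 reach 0.0239 zmax 0.0291
3 194 theta 0.63 reach 0.023 zmax 0.028
4 194 theta 0.54 reach 0.0208 zmax 0.0277
5 166 theta 0.53 reach 0.0195 zmax 0.0265
16.85 [ 0.40995029 -0.05924559  0.6756938 ]
scene
lid z 0.1097
1 130 theta 0.14 reach 0.0066 zmax 0.0313
2 37 theta -0.27 reach 0.0014 zmax 0.0353
3 42 theta -0.06 reach 0.0135 zmax 0.0342
4 0
5 0
side
lid z 0.11
1 33 theta 0.27 reach 0.0106 zmax 0.0352
2 30 theta -0.18 reach 0.0045 zmax 0.0375
3 101 theta -0.02 reach 0.003 zmax 0.0358
4 91 theta -0.23 reach 0.0007 zmax 0.037
5 120 theta 0.12 reach 0.0087 zmax 0.0333
lid z 0.1093
1 337 theta 0.23 reach 0.0106 zmax 0.0349
2 212 theta -0.13 reach 0.0008 zmax 0.0357
3 266 theta -0.01 reach 0.0083 zmax 0.0361
4 114 theta -0.19 reach -0.0019 zmax 0.0362
5 381 theta 0.17 reach 0.0091 zmax 0.0344
```

```bash
python3 - <<'E'
from ang import *
s=manip.observe();p,r=pose(s);print(p)
for n in('wrist','scene','side'):
    f=grab_frame(n);W,c=cloud(f,s if n=='wrist' else None)
    L=r.inv().apply(W-p)
    m=(np.abs(L[:,0])<.03)&(np.abs(L[:,2])<.03)&(L[:,1]<.02)&(c[:,1]<c[:,0]+25)&(c.max(1)<120)
    print(n,m.sum(),L[m][:,1].max() if m.sum() else None,[(round(lo,3),int(((L[m][:,1]>=lo)&(L[m][:,1]<lo+.01)).sum()),np.percentile(L[m][(L[m][:,1]>=lo)&(L[m][:,1]<lo+.01)],[5,95],axis=0).round(3).tolist() if ((L[m][:,1]>=lo)&(L[m][:,1]<lo+.01)).sum() else 0) for lo in np.arange(-.07,.02,.01)])
    if n=='side': cv2.imwrite('pics/side5.png',cv2.resize(f['color'][190:270,270:370,::-1],None,fx=6,fy=6,interpolation=cv2.INTER_CUBIC)); print(proj(f,[p,p-[0,0,.008]]))
E
```

```text
[ 0.61247858 -0.03107465  0.12146033]
wrist 49114 0.019484293076119468 [(np.float64(-0.07), 1070, [[-0.004, -0.068, -0.005], [0.008, -0.066, 0.005]]), (np.float64(-0.06), 90, [[-0.012, -0.054, -0.006], [-0.01, -0.05, 0.006]]), (np.float64(-0.05), 422, [[-0.011, -0.049, -0.006], [-0.008, -0.04, 0.006]]), (np.float64(-0.04), 410, [[-0.012, -0.04, -0.007], [-0.009, -0.03, 0.007]]), (np.float64(-0.03), 375, [[-0.012, -0.03, -0.008], [-0.009, -0.021, 0.008]]), (np.float64(-0.02), 93, [[-0.012, -0.02, -0.013], [-0.008, -0.015, 0.009]]), (np.float64(-0.01), 13, [[-0.021, -0.008, 0.004], [-0.011, -0.001, 0.018]]), (np.float64(0.0), 0, 0), (np.float64(0.01), 2040, [[-0.023, 0.011, -0.028], [0.001, 0.015, 0.029]])]
scene 2547 0.015744285052847633 [(np.float64(-0.07), 1, [[0.007, -0.061, 0.015], [0.007, -0.061, 0.015]]), (np.float64(-0.06), 5, [[-0.002, -0.058, 0.012], [0.004, -0.051, 0.014]]), (np.float64(-0.05), 10, [[-0.007, -0.048, 0.005], [0.012, -0.041, 0.013]]), (np.float64(-0.04), 14, [[-0.006, -0.039, 0.001], [0.013, -0.031, 0.011]]), (np.float64(-0.03), 24, [[0.004, -0.03, -0.007], [0
[... 387 characters left out ...]
068, 0.014], [0.005, -0.063, 0.016]]), (np.float64(-0.06), 17, [[-0.013, -0.059, -0.011], [-0.007, -0.051, 0.013]]), (np.float64(-0.05), 26, [[-0.014, -0.049, -0.007], [0.006, -0.041, 0.01]]), (np.float64(-0.04), 20, [[-0.013, -0.039, -0.007], [0.006, -0.031, 0.009]]), (np.float64(-0.03), 28, [[-0.015, -0.03, -0.009], [0.005, -0.021, 0.009]]), (np.float64(-0.02), 11, [[-0.011, -0.02, -0.007], [-0.001, -0.013, 0.012]]), (np.float64(-0.01), 2, [[-0.021, -0.01, -0.016], [-0.011, -0.006, 0.013]]), (np.float64(0.0), 26, [[-0.019, 0.006, 0.005], [0.023, 0.01, 0.029]]), (np.float64(0.01), 90, [[-0.017, 0.01, 0.003], [0.025, 0.016, 0.029]])]
[[309.11801784 211.94903518]
 [309.19987954 213.94615248]]
```

View pics/side5.png

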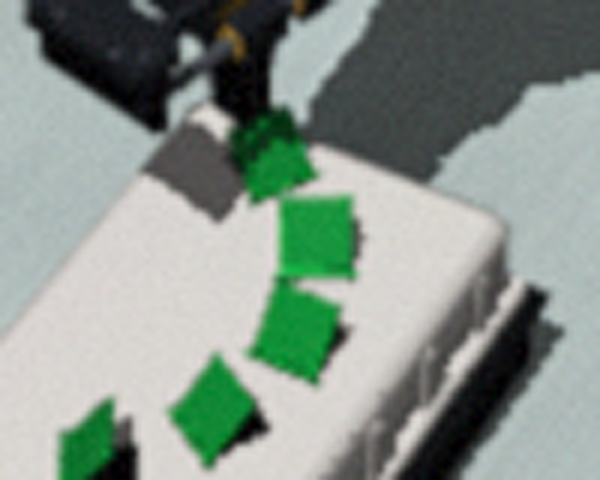

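>>> arm_command(plan=[0, 0, -0.003, 0, 0, 0, 0, 0, 0, -0.003, 0, 0, 0, 0, 0, 0, -0.001, 0, 0, 0, 0, 0, 0, 0, 0, 0, 0, 0, 0, -0.003, 0, 0.0002, 0, 1.5, 0])

```text
t: 17.55
position: [0.6097, -0.0301, 0.1291]
tcp_rot: [0.702, -0.701, 0.089, -0.09]
ft_force: [-0.4, 0.3, 0.1]
opening: 0.001
```

```bash
python3 k.py 5 "[34,24,14,4,-6]" "[12]*5"
```

```text
t 17.55 phi 255.25 rad mm 110.0 az err 0.23 tilt(yx,yy) [0.0011 0.0005] h mm 11.1 front mm past each hinge [np.float64(264.6), np.float64(207.6), np.float64(150.6), np.float64(93.6), np.float64(36.6)] F [-0.4  0.3  0.1] q [ 0.76  0.45 -0.96  1.63  0.38  1.27  1.05] w [-9.28038312e-04  9.99999243e-01 -8.08215256e-04]
[0, -0.0026, -0.0009, 0.0, -0.05, 1.59, 0.05]
[0, -0.0101, 0.0, 0.0005, 0.0, 5.27, 0.0]
[0, -0.0101, 0.0, 0.0005, 0.0, 5.27, 0.0]
[0, -0.0101, 0.0, 0.0005, 0.0, 5.27, 0.0]
[0, -0.0101, 0.0, 0.0005, 0.0, 5.27, 0.0]
```

>>> arm_command(plan=[0, -0.006, -0.0005, 0.0002, 0, 3, 0, 0, -0.01, 0, 0.0005, 0, 5.2, 0, 0, -0.01, 0, 0.0005, 0, 5.2, 0, 0, -0.01, 0, 0.0005, 0, 5.2, 0, 0, -0.01, 0, 0.0005, 0, 5.2, 0])

```text
t: 18.05
position: [0.5668, -0.009, 0.1288]
tcp_rot: [0.666, -0.665, 0.24, -0.24]
ft_force: [-0.3, 0.4, 0.1]
opening: 0.0005
```

```bash
python3 k.py 4 "[40,30,20,10,0]" "[12]*5"
```

```text
t 18.05 phi 230.26 rad mm 110.9 az err 0.08 tilt(yx,yy) [-0.0001  0.0018] h mm 10.8 front mm past each hinge [np.float64(217.1), np.float64(160.1), np.float64(103.1), np.float64(46.1), np.float64(-10.9)] F [-0.3  0.4  0.1] q [ 0.76  0.32 -0.92  1.73  0.27  1.22  0.64] w [ 0.00126044  0.99999835 -0.00130602]
[0, -0.0062, -0.0012, 0.001, -0.07, 3.31, -0.07]
[0, -0.0101, 0.0, 0.0005, 0.0, 5.27, 0.0]
[0, -0.0101, 0.0, 0.0005, 0.0, 5.27, 0.0]
[0, -0.0101, 0.0, 0.0005, 0.0, 5.27, 0.0]
[0, -0.0101, 0.0, 0.0005, 0.0, 5.27, 0.0]
```

Tracks well; go a little faster.

>>> arm_command(plan=[0, -0.011, -0.001, 0.0012, 0, 5.8, 0, 0, -0.012, 0, 0.0007, 0, 6.2, 0, 0, -0.012, 0, 0.0007, 0, 6.2, 0, 0, -0.012, 0, 0.0007, 0, 6.2, 0, 0, -0.012, 0, 0.0007, 0, 6.2, 0])

```text
t: 18.55
position: [0.5311, 0.0409, 0.1296]
tcp_rot: [-0.572, 0.572, -0.416, 0.415]
ft_force: [0.7, 0.4, -0.7]
opening: 0.0008
```

```bash
python3 k.py 3 "[30,18,6,-6,-18]" "[12]*5"
```

```text
t 18.55 phi 198.37 rad mm 112.3 az err -0.34 tilt(yx,yy) [-0.0012  0.0003] h mm 11.6 front mm past each hinge [np.float64(156.6), np.float64(99.6), np.float64(42.6), np.float64(-14.4), np.float64(-71.4)] F [ 0.7  0.4 -0.7] q [ 0.67  0.22 -0.88  1.81  0.18  1.2   0.05] w [6.92024204e-04 9.99999230e-01 1.03031832e-03]
[0, -0.0127, -0.0004, 0.003, 0.06, 6.3, -0.04]
[0, -0.0121, -0.0, 0.0007, 0.0, 6.32, 0.0]
[0, -0.0121, 0.0, 0.0007, -0.0, 6.32, -0.0]
[0, -0.0121, 0.0, 0.0007, 0.0, 6.32, 0.0]
[0, -0.0121, 0.0, 0.0007, 0.0, 6.32, 0.0]
```

>>> arm_command(plan=[0, -0.012, 0, 0.002, 0, 6, 0, 0, -0.012, 0, 0.0012, 0, 6.3, 0, 0, -0.012, 0, 0.0008, 0, 6.3, 0, 0, -0.012, 0, 0.0008, 0, 6.3, 0, 0, -0.012, 0, 0.0008, 0, 6.3, 0])

```text
t: 19.05
position: [0.5287, 0.1032, 0.1295]
tcp_rot: [-0.43, 0.432, -0.56, 0.561]
ft_force: [0.3, 0.1, -0.4]
opening: 0.0001
```

```bash
python3 k.py 2 "[25,13,1,-11,-23]" "[12]*5"
```

```text
t 19.05 phi 166.14 rad mm 112.2 az err -0.98 tilt(yx,yy) [-0.0015 -0.0019] h mm 11.5 front mm past each hinge [np.float64(95.4), np.float64(38.4), np.float64(-18.6), np.float64(-75.6), np.float64(-132.6)] F [ 0.3  0.1 -0.4] q [ 0.51  0.22 -0.84  1.8   0.18  1.2  -0.64] w [-2.26486873e-03  9.99996960e-01  9.74700352e-04]
[0, -0.0136, -0.0005, 0.0028, 0.05, 6.11, 0.13]
[0, -0.0121, 0.0, 0.0007, 0.0, 6.32, 0.0]
[0, -0.0121, 0.0, 0.0007, 0.0, 6.32, 0.0]
[0, -0.0121, 0.0, 0.0007, 0.0, 6.32, 0.0]
[0, -0.0121, 0.0, 0.0007, 0.0, 6.32, 0.0]
```

>>> arm_command(plan=[0, -0.012, 0, 0.002, 0, 5.8, 0, 0, -0.012, 0, 0.0012, 0, 6.2, 0, 0, -0.012, 0, 0.0008, 0, 6.3, 0, 0, -0.012, 0, 0.0008, 0, 6.3, 0, 0, -0.012, 0, 0.0008, 0, 6.3, 0])

```text
t: 19.55
position: [0.5597, 0.1567, 0.1292]
tcp_rot: [-0.256, 0.259, -0.658, 0.659]
ft_force: [0.7, -0.9, -0.4]
opening: 0.0006
```

```bash
python3 k.py 1 "[20,8,-4,-16,-28]" "[12]*5"
```

```text
t 19.55 phi 134.12 rad mm 112.0 az err -1.39 tilt(yx,yy) [-0.0023 -0.003 ] h mm 11.2 front mm past each hinge [np.float64(34.7), np.float64(-22.3), np.float64(-79.3), np.float64(-136.3), np.float64(-193.3)] F [ 0.7 -0.9 -0.4] q [ 0.32  0.31 -0.76  1.7   0.23  1.22 -1.32] w [-3.75815285e-03  9.99992738e-01 -6.31982678e-04]
[0, -0.0149, -0.0008, 0.0026, -0.05, 6.34, 0.21]
[0, -0.0121, 0.0, 0.0007, 0.0, 6.32, 0.0]
[0, -0.0121, 0.0, 0.0007, 0.0, 6.32, 0.0]
[0, -0.0121, -0.0, 0.0007, 0.0, 6.32, 0.0]
[0, -0.0121, 0.0, 0.0007, 0.0, 6.32, 0.0]
```

>>> arm_command(plan=[0, -0.012, 0, 0.002, 0, 5.5, 0.2, 0, -0.012, 0, 0.001, 0, 6.2, 0, 0, -0.012, 0, 0.0008, 0, 6.2, 0, 0, -0.009, 0.0, 0.0005, 0, 5, 0, 0, -0.003, 0.003, 0.0002, 0, 2, 0])

```text
t: 20.05
position: [0.6025, 0.1827, 0.126]
tcp_rot: [0.102, -0.102, 0.7, -0.7]
ft_force: [-0.3, 0.4, -0.2]
opening: 0.0002
```

```bash
python3 k.py 1 "[-16]*5" "[6,0,-6,-12,-15]"; python3 - <<'E'
from ang import *
s=manip.observe();p,r=pose(s);print(p)
for n in('wrist','scene','side'):
    f=grab_frame(n);W,c=cloud(f,s if n=='wrist' else None)
    angles(f,s if n=='wrist' else None)
    L=r.inv().apply(W-p)
    m=(L[:,1]<.01)&(L[:,1]>-.1)&(np.abs(L[:,0])<.08)&(np.abs(L[:,2])<.12)&(W[:,2]>.115)&(c[:,1]<c[:,0]+25)
    for a,b in((0,.016),(.016,.03),(.03,.06),(.06,.12)):
        q=m&(np.abs(L[:,2])>=a)&(np.abs(L[:,2])<b)&(np.abs(L[:,0])<.06)
        if q.sum()>5: print(n,a,q.sum(),np.sort(L[q][:,1])[::-1][:6].round(3))
    if n!='wrist':
        u=proj(f,[p])[0].astype(int);cv2.imwrite(f'pics/{n}6.png',cv2.resize(f['color'][u[1]-45:u[1]+45,u[0]-60:u[0]+60,::-1],None,fx=5,fy=5,interpolation=cv2.INTER_CUBIC));print(u,proj(f,[p+[0,0,.015],p-[0,0,.008]]))
E
```

```text
t 20.05 phi 108.27 rad mm 112.1 az err -1.77 tilt(yx,yy) [-0.0001  0.0006] h mm 8.0 front mm past each hinge [np.float64(-14.4), np.float64(-71.4), np.float64(-128.4), np.float64(-185.4), np.float64(-242.4)] F [-0.3  0.4 -0.2] q [ 0.19  0.4  -0.67  1.59  0.26  1.24 -1.8 ] w [6.34734778e-05 9.99999836e-01 5.68736665e-04]
[0, -0.0017, 0.002, 0.002, 0.03, -0.91, -0.0]
[0, 0.0, 0.006, -0.0, 0.0, 0.0, 0.0]
[0, 0.0, 0.006, -0.0, 0.0, 0.0, 0.0]
[0, 0.0, 0.006, -0.0, 0.0, 0.0, 0.0]
[0, 0.0, 0.003, -0.0, 0.0, 0.0, 0.0]
[0.60253543 0.18270677 0.1259873 ]
lid z 0.1093
1 97 theta 0.65 reach 0.0212 zmax 0.0813
2 0
3 0
4 0
5 0
wrist 0 4143 [-0.017 -0.017 -0.017 -0.017 -0.018 -0.018]
wrist 0.016 1651 [-0.091 -0.091 -0.091 -0.091 -0.092 -0.092]
wrist 0.03 340 [-0.092 -0.092 -0.092 -0.092 -0.092 -0.092]
wrist 0.06 1094 [-0.087 -0.087 -0.087 -0.087 -0.087 -0.087]
lid z 0.1098
1 2
2 40 theta 0.67 reach 0.0221 zmax 0.0252
3 38 theta -1.03 reach 0.0019 zmax 0.0252
4 82 theta 0.63 reach 0.0202 zmax 0.0269
5 60 theta 0.64 reach 0.022 zmax 0.0273
scene 0 124 [-0.016 -0.016 -0.017 -0.018 -0.018 -0.019]
scene 0.016 35 [ 0.009  0.008  0.008  0.007 -0.091 -0.092]
scene 0.03 16 [-0.093 -0.096 -0.097 -0.098 -0.098 -0.099]
scene 0.06 33 [-0.086 -0.089 -0.089 -0.09  -0.09  -0.09 ]
[370 287] [[370.70491961 283.97109355]
 [369.87472131 289.28379941]]
lid z 0.11
1 87 theta 0.7 reach 0.0248 zmax 0.0282
2 161 theta 0.65 reach 0.0247 zmax 0.0286
3 195 theta 0.6 reach 0.0237 zmax 0.0285
4 201 theta 0.56 reach 0.0207 zmax 0.0285
5 170 theta 0.56 reach 0.0198 zmax 0.0264
side 0 28 [ 0.008 -0.    -0.018 -0.018 -0.019 -0.019]
side 0.016 23 [ 0.01   0.009  0.003  0.002  0.    -0.004]
side 0.03 14 [ 0.01   0.008 -0.091 -0.092 -0.094 -0.096]
side 0.06 113 [ 0.009 -0.082 -0.084 -0.086 -0.086 -0.086]
[269 263] [[268.71825185 259.68109074]
 [269.47375301 265.36601509]]
```

View pics/side6.png

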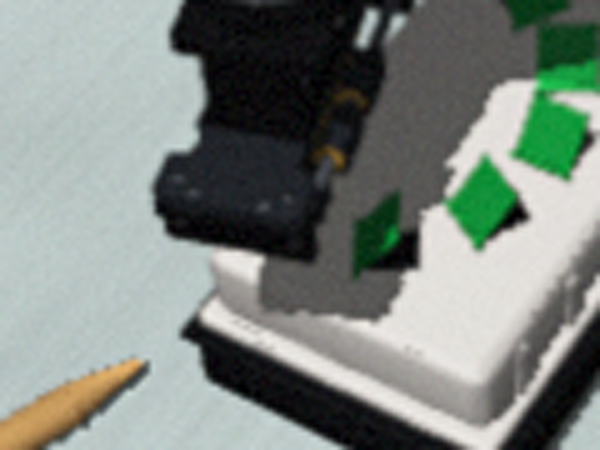

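```bash
sed -i 's/\.118+h/.0935+h/' k.py; sed -i 's/p\[2\]-.008-.11/p[2]+.0165-.11/' st.py; python3 k.py 1 "[-16]*4+[-14]" "[26,19,13,10,10]"
```

```text
t 20.2 phi 108.93 rad mm 111.8 az err -2.19 tilt(yx,yy) [-0.0018 -0.0003] h mm 31.9 front mm past each hinge [np.float64(-13.1), np.float64(-70.1), np.float64(-127.1), np.float64(-184.1), np.float64(-241.1)] F [-0.4  0.5 -0.2] q [ 0.19  0.4  -0.67  1.59  0.26  1.25 -1.8 ] w [-1.86060152e-03  9.99998243e-01  2.26541140e-04]
[0, -0.003, 0.0059, 0.0017, 0.01, -0.68, 0.11]
[0, 0.0, 0.007, -0.0, 0.0, 0.0, 0.0]
[0, 0.0, 0.006, -0.0, 0.0, 0.0, 0.0]
[0, 0.0, 0.003, -0.0, 0.0, 0.0, 0.0]
[0, 0.002, -0.0, 0.0, 0.0, -1.05, 0.0]
```

>>> arm_command(plan=[0, -0.0015, 0.006, 0.001, 0, -1, 0.1, 0, 0, 0.006, 0.0005, 0, -0.5, 0, 0, 0, 0.005, 0, 0, 0, 0, 0, 0, 0.002, 0, 0, 0, 0, 0, 0, 0, 0, 0, 0, 0])

```text
t: 20.7
position: [0.6022, 0.18, 0.1045]
tcp_rot: [-0.113, 0.114, -0.698, 0.698]
ft_force: [0.1, -0.3, -0.9]
opening: 0.0009
```

```bash
python3 k.py 1 "[-12,-9,-6,-3,0]" "[10,10,10,10,10]"
```

```text
t 20.7 phi 108.88 rad mm 109.6 az err -0.45 tilt(yx,yy) [-0.001  -0.0005] h mm 11.0 front mm past each hinge [np.float64(-13.2), np.float64(-70.2), np.float64(-127.2), np.float64(-184.2), np.float64(-241.2)] F [ 0.1 -0.3 -0.9] q [ 0.19  0.42 -0.67  1.61  0.27  1.21 -1.78] w [-1.13188630e-03  9.99999342e-01 -1.87621592e-04]
[0, 0.0013, 0.001, -0.0004, -0.01, -1.1, 0.06]
[0, 0.003, -0.0, 0.0, 0.0, -1.58, 0.0]
[0, 0.003, -0.0, 0.0, 0.0, -1.58, 0.0]
[0, 0.003, -0.0, 0.0, 0.0, -1.58, 0.0]
[0, 0.003, -0.0, 0.0, 0.0, -1.58, 0.0]
```

>>> arm_command(plan=[0, 0.003, 0.0005, -0.0003, 0, -1.6, 0, 0, 0.004, 0, 0, 0, -2, 0, 0, 0.004, 0, 0, 0, -2.1, 0, 0, 0.0035, 0, 0, 0, -2, 0, 0, 0.003, 0, 0, 0, -1.6, 0])

```text
t: 21.2
position: [0.5851, 0.1738, 0.1046]
tcp_rot: [-0.174, 0.174, -0.685, 0.685]
ft_force: [-0.2, 0.2, 0.2]
opening: 0.0005
```

```bash
python3 k.py 1 "[10,13,16,19,22]" "[10,9,8,7,6]"
```

```text
t 21.2 phi 118.33 rad mm 110.8 az err 0.11 tilt(yx,yy) [-0.0002 -0.0002] h mm 11.1 front mm past each hinge [np.float64(4.7), np.float64(-52.3), np.float64(-109.3), np.float64(-166.3), np.float64(-223.3)] F [-0.2  0.2  0.2] q [ 0.24  0.39 -0.71  1.66  0.27  1.2  -1.6 ] w [-2.74321484e-04  9.99999959e-01 -7.99558515e-05]
[0, 0.0054, 0.0011, 0.0009, -0.0, -2.68, 0.02]
[0, 0.003, 0.001, 0.0, 0.0, -1.58, 0.0]
[0, 0.003, 0.001, 0.0, 0.0, -1.58, 0.0]
[0, 0.003, 0.001, 0.0, 0.0, -1.58, 0.0]
[0, 0.003, 0.001, 0.0, 0.0, -1.58, 0.0]
```

>>> arm_command(plan=[0, 0.004, 0.001, 0.0006, 0, -2, 0, 0, 0.004, 0.001, 0.0001, 0, -2.1, 0, 0, 0.004, 0.001, 0.0001, 0, -2.1, 0, 0, 0.004, 0.0007, 0.0001, 0, -2.1, 0, 0, 0.0035, 0.0005, 0, 0, -1.8, 0])

```text
t: 21.7
position: [0.5713, 0.1652, 0.1036]
tcp_rot: [0.242, -0.235, 0.666, -0.665]
ft_force: [0.1, 0.6, 0.7]
opening: 0.0006
```

```bash
python3 k.py 1 "[26,29,32,35,37]" "[6,5.5,5,5,4.5]"
```

```text
t 21.7 phi 126.72 rad mm 110.9 az err 2.69 tilt(yx,yy) [0.0095 0.0044] h mm 10.1 front mm past each hinge [np.float64(20.6), np.float64(-36.4), np.float64(-93.4), np.float64(-150.4), np.float64(-207.4)] F [0.1 0.6 0.7] q [ 0.3   0.36 -0.75  1.71  0.26  1.17 -1.4 ] w [ 0.0100665   0.99994585 -0.00263763]
[0, 0.0055, 0.004, 0.0008, -0.15, -0.14, -0.58]
[0, 0.003, 0.0005, 0.0, 0.0, -1.58, 0.0]
[0, 0.003, 0.0005, 0.0, 0.0, -1.58, 0.0]
[0, 0.003, 0.0, 0.0, 0.0, -1.58, 0.0]
[0, 0.002, 0.0005, 0.0, 0.0, -1.05, 0.0]
```

>>> arm_command(plan=[0, 0.0035, 0.0015, 0.0006, -0.1, -0.6, -0.5, 0, 0.003, 0.001, 0.0001, 0, -1.5, 0, 0, 0.003, 0.001, 0, 0, -1.6, 0, 0, 0.003, 0.0007, 0, 0, -1.6, 0, 0, 0.002, 0.0003, 0, 0, -1.2, 0])

```text
t: 22.2
position: [0.5613, 0.1554, 0.1005]
tcp_rot: [-0.28, 0.277, -0.65, 0.65]
ft_force: [0.8, 0.8, -0.4]
opening: 0.0006
```

```bash
python3 k.py 1 "[37,38,39,40,41]" "[4.5,4.2,4.2,5,6]"
```

```text
t 22.2 phi 134.0 rad mm 109.9 az err 2.36 tilt(yx,yy) [0.0041 0.0004] h mm 7.0 front mm past each hinge [np.float64(34.4), np.float64(-22.6), np.float64(-79.6), np.float64(-136.6), np.float64(-193.6)] F [ 0.8  0.8 -0.4] q [ 0.33  0.34 -0.77  1.73  0.26  1.17 -1.27] w [ 0.00306457  0.99999173 -0.00267491]
[0, 0.0026, 0.0025, -0.0001, -0.15, 1.02, -0.18]
[0, 0.001, 0.0003, 0.0, 0.0, -0.53, 0.0]
[0, 0.001, -0.0, 0.0, 0.0, -0.53, 0.0]
[0, 0.001, -0.0008, 0.0, 0.0, -0.53, 0.0]
[0, 0.001, -0.001, 0.0, 0.0, -0.53, 0.0]
```

>>> arm_command(plan=[0, 0.0015, 0.0012, 0, -0.1, 0, -0.2, 0, 0.0015, 0.001, 0, 0, 0, 0, 0, 0.0015, 0.0007, 0, 0, -0.5, 0, 0, 0.001, 0.0003, 0, 0, -0.5, 0, 0, 0.001, 0, 0, 0, -0.5, 0])

```text
t: 22.7
position: [0.5567, 0.1504, 0.0972]
tcp_rot: [-0.287, 0.287, -0.646, 0.646]
ft_force: [0.6, 0.2, 0.4]
opening: 0.0002
```

```bash
python3 k.py 1 "[43,46,49,52,55]" "[4.2,5,6,8,10]"; python3 - <<'E'
from ang import *
f=grab_frame('side');angles(f)
s=manip.observe();f=grab_frame('wrist');angles(f,s);cv2.imwrite('pics/w7.png',f['color'][:,:,::-1])
E
```

```text
t 22.7 phi 137.54 rad mm 109.8 az err 0.42 tilt(yx,yy) [ 0.0002 -0.001 ] h mm 3.7 front mm past each hinge [np.float64(41.2), np.float64(-15.8), np.float64(-72.8), np.float64(-129.8), np.float64(-186.8)] F [0.6 0.2 0.4] q [ 0.34  0.34 -0.78  1.75  0.26  1.16 -1.24] w [-5.90314391e-04  9.99999511e-01 -7.92882244e-04]
[0, 0.0019, -0.0005, -0.0002, -0.05, -0.55, 0.03]
[0, 0.003, -0.0008, 0.0, 0.0, -1.58, 0.0]
[0, 0.003, -0.001, 0.0, 0.0, -1.58, 0.0]
[0, 0.003, -0.002, 0.0, 0.0, -1.58, 0.0]
[0, 0.003, -0.002, 0.0, 0.0, -1.58, 0.0]
lid z 0.1098
1 37 theta nan reach 0.0108 zmax 0.0053
2 0
3 161 theta 0.67 reach 0.0238 zmax 0.0273
4 198 theta 0.54 reach 0.0208 zmax 0.0281
5 169 theta 0.57 reach 0.0202 zmax 0.0266
lid z 0.1092
1 4785 theta 1.49 reach 0.0257 zmax 0.0026
2 1294 theta -1.53 reach 0.0066 zmax 0.0071
3 0
4 0
5 0
  return _methods._mean(a, axis=axis, dtype=dtype,
  ret = ret.dtype.type(ret / rcount)
```

View pics/w7.png

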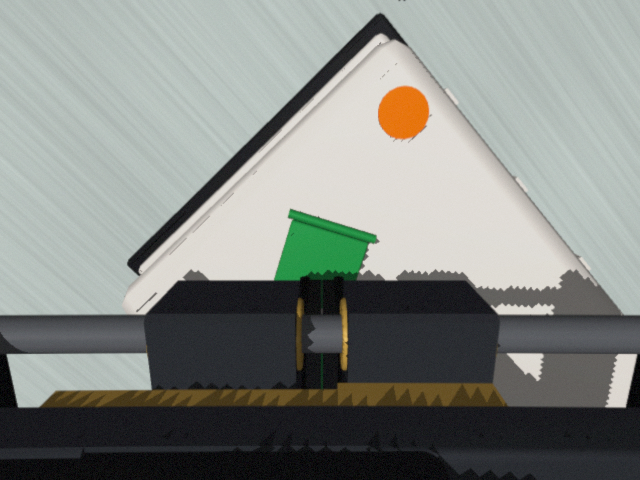

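>>> arm_command(plan=[0, 0.003, -0.0005, -0.0002, 0, -1, 0, 0, 0.004, -0.001, 0, 0, -2, 0, 0, 0.004, -0.0015, 0, 0, -2.1, 0, 0, 0.004, -0.001, 0, 0, -2.1, 0, 0, 0.0035, -0.0005, 0, 0, -1.8, 0])

```text
t: 23.3
position: [0.5435, 0.1353, 0.1014]
tcp_rot: [-0.339, 0.341, -0.62, 0.62]
ft_force: [1.3, 1.4, -0.0]
opening: 0.0003
```

```bash
python3 k.py 2 "[5,9,13,17,21]" "[9,9,8,8,7]"
```

```text
t 23.3 phi 147.91 rad mm 111.1 az err -0.4 tilt(yx,yy) [-0.0015 -0.0014] h mm 7.9 front mm past each hinge [np.float64(60.8), np.float64(3.8), np.float64(-53.2), np.float64(-110.2), np.float64(-167.2)] F [ 1.3  1.4 -0. ] q [ 0.41  0.3  -0.81  1.78  0.24  1.16 -1.04] w [-2.02698075e-03  9.99997819e-01  5.03650561e-04]
[0, 0.0012, -0.0011, 0.0011, 0.03, -1.01, 0.12]
[0, 0.004, 0.0, 0.0001, 0.0, -2.11, 0.0]
[0, 0.004, 0.001, 0.0001, 0.0, -2.11, 0.0]
[0, 0.004, 0.0, 0.0001, 0.0, -2.11, 0.0]
[0, 0.004, 0.001, 0.0001, 0.0, -2.11, 0.0]
```

>>> arm_command(plan=[0, 0.003, 0, 0.0007, 0, -1.5, 0.1, 0, 0.004, 0, 0.0002, 0, -2.1, 0, 0, 0.004, 0.0003, 0.0001, 0, -2.1, 0, 0, 0.004, 0.0005, 0.0001, 0, -2.1, 0, 0, 0.004, 0.0005, 0.0001, 0, -2.1, 0])

```text
t: 23.8
position: [0.5362, 0.121, 0.1018]
tcp_rot: [0.399, -0.394, 0.586, -0.585]
ft_force: [0.7, 1.5, 1.2]
opening: 0.0006
```

```bash
python3 k.py 2 "[26,29,32,35,38]" "[7,6,5,4.5,4]"
```

```text
t 23.8 phi 156.22 rad mm 110.9 az err 1.96 tilt(yx,yy) [0.0042 0.0052] h mm 8.3 front mm past each hinge [np.float64(76.6), np.float64(19.6), np.float64(-37.4), np.float64(-94.4), np.float64(-151.4)] F [0.7 1.5 1.2] q [ 0.47  0.28 -0.84  1.81  0.22  1.15 -0.82] w [ 0.00643749  0.99997731 -0.00198198]
[0, 0.0065, 0.0013, 0.0009, -0.12, -1.41, -0.37]
[0, 0.003, 0.001, 0.0, 0.0, -1.58, 0.0]
[0, 0.003, 0.001, 0.0, 0.0, -1.58, 0.0]
[0, 0.003, 0.0005, 0.0, 0.0, -1.58, 0.0]
[0, 0.003, 0.0005, 0.0, 0.0, -1.58, 0.0]
```

>>> arm_command(plan=[0, 0.0045, 0.001, 0.0006, -0.1, -1, -0.3, 0, 0.004, 0.001, 0.0001, 0, -1.6, 0, 0, 0.004, 0.001, 0, 0, -1.8, 0, 0, 0.0035, 0.001, 0, 0, -1.8, 0, 0, 0.002, 0.0005, 0, 0, -1, 0])

```text
t: 24.3
position: [0.5303, 0.1025, 0.0974]
tcp_rot: [-0.434, 0.434, -0.558, 0.558]
ft_force: [0.3, 0.8, 1.5]
opening: 0.0
```

```bash
python3 k.py 2 "[39,41,43,45,47]" "[4.2,4,4,5,6]"
```

```text
t 24.3 phi 166.3 rad mm 110.5 az err -0.53 tilt(yx,yy) [ 0.0004 -0.0002] h mm 3.9 front mm past each hinge [np.float64(95.8), np.float64(38.8), np.float64(-18.2), np.float64(-75.2), np.float64(-132.2)] F [0.3 0.8 1.5] q [ 0.52  0.27 -0.86  1.83  0.22  1.14 -0.66] w [-5.70963721e-05  9.99999911e-01 -4.18833351e-04]
[0, 0.0002, -0.0003, 0.0005, -0.02, -0.66, 0.0]
[0, 0.002, 0.0002, 0.0, 0.0, -1.05, 0.0]
[0, 0.002, 0.0, 0.0, 0.0, -1.05, 0.0]
[0, 0.002, -0.001, 0.0, 0.0, -1.05, 0.0]
[0, 0.002, -0.001, 0.0, 0.0, -1.05, 0.0]
```

Flap 2 pressed. On to flap 3.

>>> arm_command(plan=[0, 0.002, -0.0003, 0.0003, 0, -1.2, 0, 0, 0.004, -0.001, 0.0001, 0, -2, 0, 0, 0.004, -0.0015, 0.0001, 0, -2.1, 0, 0, 0.004, -0.001, 0.0001, 0, -2.1, 0, 0, 0.004, -0.0005, 0.0001, 0, -2.1, 0])

```text
t: 24.8
position: [0.5268, 0.0832, 0.1013]
tcp_rot: [0.481, -0.482, 0.518, -0.518]
ft_force: [-0.3, -0.4, 0.1]
opening: 0.0004
```

```bash
python3 k.py 3 "[5,9,13,17,21]" "[9,9,8,8,7]"
```

```text
t 24.8 phi 176.44 rad mm 111.1 az err -0.63 tilt(yx,yy) [-0.0017 -0.0016] h mm 7.8 front mm past each hinge [np.float64(115.0), np.float64(58.0), np.float64(1.0), np.float64(-56.0), np.float64(-113.0)] F [-0.3 -0.4  0.1] q [ 0.58  0.25 -0.88  1.84  0.21  1.15 -0.45] w [-0.00167322  0.99999738  0.00156431]
[0, 0.004, -0.0012, 0.0012, 0.09, -2.74, 0.09]
[0, 0.004, 0.0, 0.0001, -0.0, -2.11, -0.0]
[0, 0.004, 0.001, 0.0001, 0.0, -2.11, 0.0]
[0, 0.004, 0.0, 0.0001, 0.0, -2.11, 0.0]
[0, 0.004, 0.001, 0.0001, 0.0, -2.11, 0.0]
```

>>> arm_command(plan=[0, 0.004, 0, 0.0008, 0.1, -2.4, 0.1, 0, 0.004, 0, 0.0002, 0, -2.2, 0, 0, 0.004, 0.0005, 0.0001, 0, -2.1, 0, 0, 0.004, 0.0005, 0.0001, 0, -2.1, 0, 0, 0.004, 0.0007, 0.0001, 0, -2.1, 0])

```text
t: 25.3
position: [0.5278, 0.0659, 0.1003]
tcp_rot: [0.533, -0.53, 0.468, -0.465]
ft_force: [0.2, 0.5, 0.9]
opening: 0.0004
```

```bash
python3 k.py 3 "[24,28,32,36,38]" "[7,6,5,4.5,4]"
```

```text
t 25.3 phi 185.37 rad mm 110.4 az err 2.07 tilt(yx,yy) [-0.0002  0.0044] h mm 6.8 front mm past each hinge [np.float64(131.9), np.float64(74.9), np.float64(17.9), np.float64(-39.1), np.float64(-96.1)] F [0.2 0.5 0.9] q [ 0.64  0.25 -0.9   1.85  0.21  1.14 -0.21] w [ 4.37138388e-03  9.99990377e-01 -3.70116425e-04]
[0, 0.0061, -0.0003, 0.0003, -0.02, -1.12, -0.25]
[0, 0.004, 0.001, 0.0001, 0.0, -2.11, 0.0]
[0, 0.004, 0.001, 0.0001, 0.0, -2.11, 0.0]
[0, 0.004, 0.0005, 0.0001, -0.0, -2.11, -0.0]
[0, 0.002, 0.0005, 0.0, 0.0, -1.05, 0.0]
```

>>> arm_command(plan=[0, 0.0045, 0.0003, 0.0003, 0, -1.2, -0.2, 0, 0.0045, 0.0005, 0.0001, 0, -2, 0, 0, 0.0045, 0.0007, 0.0001, 0, -2.1, 0, 0, 0.004, 0.0007, 0.0001, 0, -2, 0, 0, 0.003, 0.0005, 0, 0, -1.4, 0])

```text
t: 25.8
position: [0.5322, 0.0448, 0.0976]
tcp_rot: [-0.567, 0.567, -0.422, 0.422]
ft_force: [0.0, -0.1, 0.2]
opening: 0.0003
```

```bash
python3 k.py 3 "[39,41,43,45,47]" "[4.2,4,4,5,6]"
```

```text
t 25.8 phi 196.63 rad mm 110.1 az err 0.01 tilt(yx,yy) [-0.0001 -0.0001] h mm 4.1 front mm past each hinge [np.float64(153.3), np.float64(96.3), np.float64(39.3), np.float64(-17.7), np.float64(-74.7)] F [ 0.  -0.1  0.2] q [ 0.68  0.27 -0.92  1.84  0.23  1.14 -0.03] w [-4.44916587e-05  9.99999991e-01  1.24236864e-04]
[0, -0.0003, -0.0001, 0.0001, 0.01, 0.17, 0.0]
[0, 0.002, 0.0002, 0.0, 0.0, -1.05, 0.0]
[0, 0.002, 0.0, 0.0, 0.0, -1.05, 0.0]
[0, 0.002, -0.001, 0.0, 0.0, -1.05, 0.0]
[0, 0.002, -0.001, 0.0, 0.0, -1.05, 0.0]
```

>>> arm_command(plan=[0, 0.002, 0.0002, 0.0001, 0, -0.8, 0, 0, 0.004, -0.0008, 0.0001, 0, -2, 0, 0, 0.004, -0.0015, 0.0001, 0, -2.1, 0, 0, 0.004, -0.0012, 0.0001, 0, -2.1, 0, 0, 0.004, -0.0005, 0.0001, 0, -2.1, 0])

```text
t: 26.3
position: [0.5387, 0.0267, 0.1012]
tcp_rot: [-0.6, 0.601, -0.374, 0.374]
ft_force: [0.7, -0.1, 0.5]
opening: 0.0007
```

```bash
python3 k.py 4 "[5,9,13,17,21]" "[9,9,8,8,7]"
```

```text
t 26.3 phi 206.63 rad mm 110.7 az err -0.47 tilt(yx,yy) [-0.0012 -0.0014] h mm 7.7 front mm past each hinge [np.float64(172.3), np.float64(115.3), np.float64(58.3), np.float64(1.3), np.float64(-55.7)] F [ 0.7 -0.1  0.5] q [ 0.72  0.28 -0.93  1.83  0.25  1.16  0.16] w [-7.14358769e-04  9.99998343e-01  1.67452242e-03]
[0, 0.0037, -0.0013, 0.0008, 0.1, -2.43, 0.04]
[0, 0.004, 0.0, 0.0001, 0.0, -2.11, 0.0]
[0, 0.004, 0.001, 0.0001, 0.0, -2.11, 0.0]
[0, 0.004, 0.0, 0.0001, 0.0, -2.11, 0.0]
[0, 0.004, 0.001, 0.0001, 0.0, -2.11, 0.0]
```

>>> arm_command(plan=[0, 0.004, 0, 0.0006, 0.1, -2.3, 0, 0, 0.004, 0, 0.0002, 0, -2.1, 0, 0, 0.004, 0.0005, 0.0001, 0, -2.1, 0, 0, 0.004, 0.0005, 0.0001, 0, -2.1, 0, 0, 0.004, 0.0007, 0.0001, 0, -2.1, 0])

```text
t: 26.8
position: [0.5479, 0.0122, 0.099]
tcp_rot: [0.634, -0.634, 0.315, -0.311]
ft_force: [0.7, 0.6, 0.7]
opening: 0.0004
```

```bash
python3 k.py 4 "[24,28,32,36,38]" "[7,6,5,4.5,4]"
```

```text
t 26.8 phi 215.52 rad mm 110.2 az err 1.95 tilt(yx,yy) [-0.0044  0.0023] h mm 5.5 front mm past each hinge [np.float64(189.2), np.float64(132.2), np.float64(75.2), np.float64(18.2), np.float64(-38.8)] F [0.7 0.6 0.7] q [ 0.75  0.32 -0.95  1.81  0.28  1.16  0.37] w [0.00451835 0.99998769 0.00205074]
[0, 0.0059, -0.0015, 0.0002, 0.11, -1.13, -0.26]
[0, 0.004, 0.001, 0.0001, 0.0, -2.11, 0.0]
[0, 0.004, 0.001, 0.0001, 0.0, -2.11, 0.0]
[0, 0.004, 0.0005, 0.0001, 0.0, -2.11, 0.0]
[0, 0.002, 0.0005, 0.0, 0.0, -1.05, 0.0]
```

>>> arm_command(plan=[0, 0.0045, 0, 0.0002, 0.1, -1.2, -0.2, 0, 0.0045, 0, 0.0001, 0, -2, 0, 0, 0.0045, 0.0004, 0.0001, 0, -2.1, 0, 0, 0.004, 0.0005, 0.0001, 0, -2, 0, 0, 0.003, 0.0004, 0, 0, -1.4, 0])

```text
t: 27.3
position: [0.5622, -0.0042, 0.0976]
tcp_rot: [-0.657, 0.657, -0.262, 0.261]
ft_force: [0.2, 0.8, 0.4]
opening: 0.0004
```

```bash
python3 k.py 4 "[39,41,43,45,47]" "[4.2,4,4,5,6]"
```

```text
t 27.3 phi 226.83 rad mm 110.3 az err -0.27 tilt(yx,yy) [-0.0009 -0.0003] h mm 4.1 front mm past each hinge [np.float64(210.6), np.float64(153.6), np.float64(96.6), np.float64(39.6), np.float64(-17.4)] F [0.2 0.8 0.4] q [ 0.77  0.36 -0.96  1.78  0.32  1.17  0.53] w [4.86304772e-04 9.99999537e-01 8.30239477e-04]
[0, -0.0006, -0.0001, 0.0003, 0.05, 0.06, -0.03]
[0, 0.002, 0.0002, 0.0, 0.0, -1.05, 0.0]
[0, 0.002, 0.0, 0.0, 0.0, -1.05, 0.0]
[0, 0.002, -0.001, 0.0, 0.0, -1.05, 0.0]
[0, 0.002, -0.001, 0.0, 0.0, -1.05, 0.0]
```

```bash
python3 - <<'E' 2>/dev/null
from ang import *
s=manip.observe();f=grab_frame('wrist');angles(f,s)
f=grab_frame('side');angles(f);print(s['t'])
E
```

```text
lid z 0.1091
1 1903 theta 1.51 reach 0.0361 zmax 0.0033
2 10838 theta 1.48 reach 0.035 zmax 0.0032
3 13463 theta -1.46 reach 0.0337 zmax 0.0032
4 8559 theta -1.5 reach 0.0219 zmax 0.0033
5 939 theta -1.52 reach 0.0061 zmax 0.008
lid z 0.1101
1 131 theta 1.48 reach 0.0365 zmax 0.0062
2 201 theta 1.12 reach 0.0334 zmax 0.007
3 186 theta -1.32 reach 0.0331 zmax 0.0075
4 162 theta -1.42 reach 0.0294 zmax 0.0081
5 55 theta -1.5 reach 0.0115 zmax 0.0168
27.3
```

>>> arm_command(plan=[0, 0.002, 0.0002, 0.0003, 0, -0.8, 0, 0, 0.004, -0.0008, 0.0001, 0, -2, 0, 0, 0.004, -0.0015, 0.0001, 0, -2.1, 0, 0, 0.004, -0.0012, 0.0001, 0, -2.1, 0, 0, 0.004, -0.0005, 0.0001, 0, -2.1, 0])

```text
t: 27.9
position: [0.5765, -0.0155, 0.1013]
tcp_rot: [-0.676, 0.677, -0.207, 0.206]
ft_force: [-0.3, 0.4, 0.8]
opening: 0.0004
```

```bash
python3 k.py 5 "[5,9,13,17,21]" "[9,9,8,8,7]"
```

```text
t 27.9 phi 236.3 rad mm 110.3 az err -0.3 tilt(yx,yy) [-0.0011 -0.0015] h mm 7.8 front mm past each hinge [np.float64(228.6), np.float64(171.6), np.float64(114.6), np.float64(57.6), np.float64(0.6)] F [-0.3  0.4  0.8] q [ 0.79  0.4  -0.98  1.74  0.36  1.2   0.69] w [8.42963872e-05 9.99998222e-01 1.88365889e-03]
[0, 0.0044, -0.0012, 0.0004, 0.11, -2.61, -0.01]
[0, 0.004, 0.0, 0.0001, 0.0, -2.11, 0.0]
[0, 0.004, 0.001, 0.0001, 0.0, -2.11, 0.0]
[0, 0.004, 0.0, 0.0001, 0.0, -2.11, 0.0]
[0, 0.004, 0.001, 0.0001, 0.0, -2.11, 0.0]
```

Flaps 1–4 are down. Now flap 5.

>>> arm_command(plan=[0, 0.004, 0, 0.0004, 0.1, -2.3, 0, 0, 0.004, 0, 0.0002, 0, -2.1, 0, 0, 0.004, 0.0003, 0.0001, 0, -2.1, 0, 0, 0.004, 0.0005, 0.0001, 0, -2.1, 0, 0, 0.004, 0.0005, 0.0001, 0, -2.1, 0])

```text
t: 28.4
position: [0.5917, -0.0234, 0.0992]
tcp_rot: [-0.693, 0.694, -0.142, 0.137]
ft_force: [-0.0, 0.2, 0.5]
opening: 0.0005
```

```bash
python3 k.py 5 "[24,28,32,36,38]" "[7,6,5,4.5,4]"
```

```text
t 28.4 phi 245.25 rad mm 109.7 az err 2.03 tilt(yx,yy) [-0.007   0.0003] h mm 5.7 front mm past each hinge [np.float64(245.6), np.float64(188.6), np.float64(131.6), np.float64(74.6), np.float64(17.6)] F [-0.   0.2  0.5] q [ 0.79  0.46 -1.    1.69  0.4   1.22  0.87] w [0.00660483 0.99997528 0.00241116]
[0, 0.0065, -0.0014, -0.0003, 0.13, -1.35, -0.38]
[0, 0.004, 0.001, 0.0001, 0.0, -2.11, 0.0]
[0, 0.004, 0.001, 0.0001, 0.0, -2.11, 0.0]
[0, 0.004, 0.0005, 0.0001, 0.0, -2.11, 0.0]
[0, 0.002, 0.0005, 0.0, 0.0, -1.05, 0.0]
```

>>> arm_command(plan=[0, 0.0045, 0, -0.0002, 0.1, -1.2, -0.3, 0, 0.0045, 0.0001, 0.0001, 0, -2, 0, 0, 0.0045, 0.0004, 0.0001, 0, -2.1, 0, 0, 0.004, 0.0005, 0.0001, 0, -2, 0, 0, 0.003, 0.0004, 0, 0, -1.4, 0])

```text
t: 28.9
position: [0.6119, -0.0307, 0.0976]
tcp_rot: [-0.702, 0.702, -0.084, 0.084]
ft_force: [-1.4, -0.2, 0.5]
opening: 0.0009
```

>>> arm_command(plan=[0, 0.001, 0.0003, 0, 0, -0.4, 0, 0, 0.001, 0, 0, 0, -0.5, 0, 0, 0.001, 0, 0, 0, -0.5, 0, 0, 0.001, 0, 0, 0, -0.5, 0, 0, 0, 0, 0, 0, 0, 0])

```text
t: 29.4
position: [0.6162, -0.0318, 0.0972]
tcp_rot: [-0.703, 0.704, -0.072, 0.071]
ft_force: [0.4, 0.6, 0.6]
opening: 0.0006
```

```bash
python3 k.py 5 "[43]" "[5]";python3 - <<'E' 2>/dev/null
from ang import *
s=manip.observe();f=grab_frame('wrist');angles(f,s);cv2.imwrite('pics/w8.png',f['color'][:,:,::-1])
f=grab_frame('side');angles(f);print(s['t'])
E
```

```text
t 29.4 phi 258.75 rad mm 110.2 az err -0.36 tilt(yx,yy) [-0.0008 -0.0011] h mm 3.7 front mm past each hinge [np.float64(271.2), np.float64(214.2), np.float64(157.2), np.float64(100.2), np.float64(43.2)] F [0.4 0.6 0.6] q [ 0.78  0.52 -1.01  1.64  0.46  1.24  1.05] w [5.32879583e-04 9.99999106e-01 1.22655934e-03]
[0, -0.0002, -0.0013, 0.0002, 0.07, -0.25, -0.03]
lid z 0.1091
1 0
2 1251 theta 1.51 reach 0.0357 zmax 0.0034
3 9726 theta 1.48 reach 0.0347 zmax 0.0032
4 13434 theta -1.45 reach 0.0334 zmax 0.0032
5 9380 theta -1.49 reach 0.0261 zmax 0.0031
lid z 0.1099
1 130 theta 1.47 reach 0.0367 zmax 0.0061
2 205 theta 1.2 reach 0.034 zmax 0.0076
3 189 theta -1.34 reach 0.0315 zmax 0.0059
4 177 theta -1.36 reach 0.031 zmax 0.0065
5 147 theta -1.43 reach 0.0293 zmax 0.0066
29.4
```

View pics/w8.png

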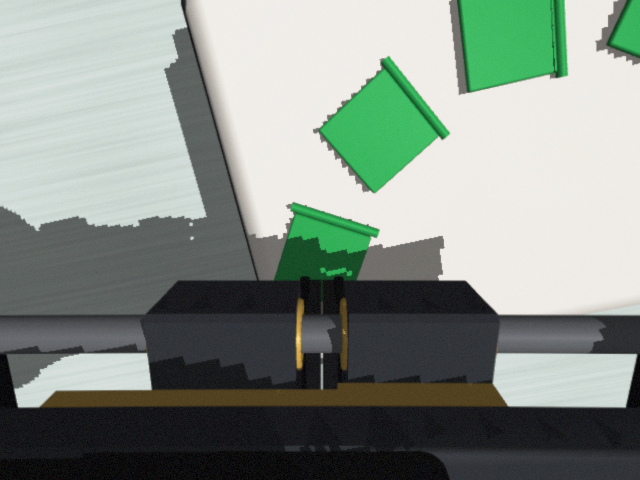

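>>> arm_command(plan=[0, 0, -0.005, 0, 0, 0, 0, 0, 0, -0.01, 0, 0, 0, 0, 0, 0, -0.02, 0, 0, 0, 0, 0, 0, -0.03, 0, 0, 0, 0, 0, 0, -0.03, 0, 0, 0, 0])

```text
t: 30.0
position: [0.6133, -0.0319, 0.1932]
tcp_rot: [-0.703, 0.704, -0.074, 0.069]
ft_force: [0.8, 0.3, -0.1]
opening: 0.0002
```

>>> arm_command(plan=[0, 0.02, -0.04, 0, 0, 0, 0, 0, 0.03, -0.04, 0, 0, 0, 0, 0, 0.03, -0.03, 0, 0, 0, 0, 0, 0.02, -0.01, 0, 0, 0, 0, 0, 0, 0, 0, 0, 0, 0])

```text
t: 30.5
position: [0.7149, -0.0518, 0.3271]
tcp_rot: [-0.703, 0.704, -0.071, 0.073]
ft_force: [-0.3, 0.0, -0.5]
opening: 0.0005
```

```bash
python3 - <<'E' 2>/dev/null
from ov import overlay
import ang
from ang import *
s,f=overlay('pics/w9.png');angles(f,s)
for n in('scene','side'):
    f=grab_frame(n);angles(f);cv2.imwrite(f'pics/{n}9.png',f['color'][:,:,::-1])
print(manip.observe()['t'],manip.observe()['position'])
E
```

```text
lid z 0.109
1 340 theta 1.54 reach 0.0157 zmax 0.0022
2 17
3 0
4 1372 theta 1.49 reach 0.0344 zmax 0.0034
5 2528 theta -1.44 reach 0.0332 zmax 0.0034
lid z 0.1098
1 157 theta 1.46 reach 0.0291 zmax 0.0051
2 213 theta 1.23 reach 0.0303 zmax 0.0054
3 198 theta -1.39 reach 0.0302 zmax 0.0052
4 191 theta 1.29 reach 0.0324 zmax 0.0053
5 197 theta 1.37 reach 0.0339 zmax 0.0056
lid z 0.1099
1 132 theta 1.49 reach 0.0366 zmax 0.0064
2 207 theta 1.18 reach 0.0338 zmax 0.0065
3 192 theta -1.31 reach 0.0335 zmax 0.0077
4 179 theta 1.24 reach 0.0307 zmax 0.0076
5 156 theta -1.41 reach 0.029 zmax 0.0067
30.65 [ 0.71192497 -0.05103821  0.32543567]
```

View pics/w9.png

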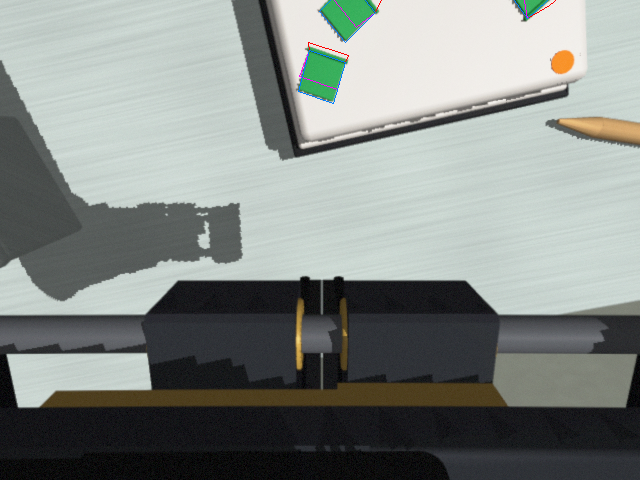

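View pics/side9.png

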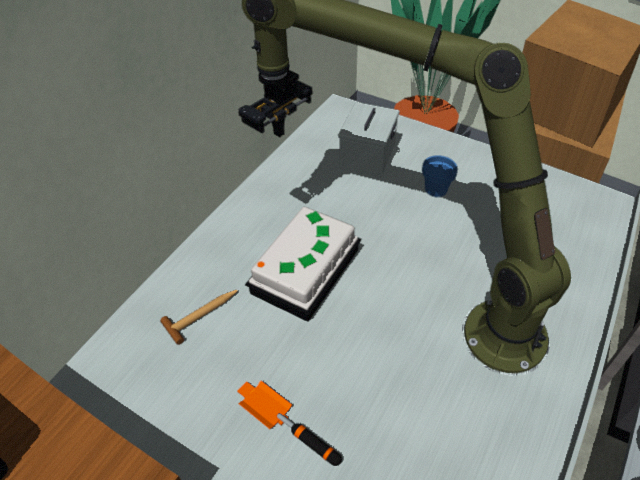

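>>> arm_command(plan=[0, 0, 0, 0, 0, 0, 0, 0, 0, 0, 0, 0, 0, 0, 0, 0, 0, 0, 0, 0, 0, 0, 0, 0, 0, 0, 0, 0, 0, 0, 0, 0, 0, 0, 0])

```text
t: 31.15
position: [0.708, -0.0515, 0.3238]
tcp_rot: [-0.701, 0.706, -0.073, 0.068]
ft_force: [-0.2, -0.8, -1.0]
opening: 0.0002
```

```bash
python3 - <<'E'
from rig import manip
print(manip.job_done(), manip.observe()['t'])
E
```

```text
the job is handed in; nothing more can be done
the job is handed in; nothing more can be done
```

All five flaps are shut, folded in order from the orange dot, and I handed the job in at about 31 s with the hand about 0.2 m above the lid. It took two passes rather than one clean stroke.

- **First pass:** it folded the flaps only to about 0.65 rad. The depth pictures showed the closed fingertips about 24 mm higher than the stated tool data. None of the flaps was shut on that pass.
- **Second pass:** I went back along the row with the tips about 35 mm above the lid. I then repeated the stroke at the corrected height, with the tips 4–11 mm above the lid, and raised the hand only once flap 5 was down.

**Last checks:**
- **Flaps:** the close wrist-camera depths taken as the hand passed put all five flaps within about 3.5 mm of their hinge line, which is shut. The far cameras read 5–8 mm there and gave noisy, partly wrong angles, so I went by the close views.
- **Forces:** the wrist force stayed within about 2 N at every reading, though I only read it at the end of each half-second call.
- **Propagator and other items:** the wrist view puts flap 5 and the lid corner where they were first measured. In the side picture the propagator, trowel, dibber, pot and caddy look where they began. I did not measure those four.

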